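# Pass the sample tray through the curing lamp and pin it

## Task

Slide the tray carriage with the painted sample nails along its rail, right through the curing lamp, until the eye on its side lines up with the hole of the lock lug on the far side of the lamp. Then take the locking pin from its rest and put it through the lug and the carriage's eye, fully home with its knob against the lug, and leave it there. Don't knock the lamp or shift the other things on the table.

Things in the scene. Friction and masses are not known exactly. Their poses are not given: they have to be found in the camera images.
- station: curing station, fixed: dark base 150 x 560 mm, 8 mm thick, with two aluminium rails along its own y axis, 15 mm high. Origin at the centre of its underside on the table, under the lamp's middle. x points away from the robot (roughly), y along the rails.
- lamp: white arched lamp over the rails (196 mm across the rails, 110 mm along them, 84 mm high over the table; tunnel about 70 mm high). Origin and axes are the station's; it spans y -55 to +55 mm. Too low for a hand; the carriage with its grips and eye passes through.
- carriage (a joint): the carriage's place along the rails in m, growing toward the station's +y, range 0 to 0.31, stays where it is left (3 N friction). The carriage is a white tray 100 mm wide (x), 250 mm long (y), its top 24 mm over the table; its middle is at station y = joint - 0.15.
- rear_grip (a point): top centre of the rear grip, an aluminium block 28 mm (x) x 18 mm (y), standing 34 mm up from the tray, top 58 mm over the table; 100 mm to -y of the tray's middle. At the start it is outside the lamp on the -y side. Axes as the station's.
- front_grip (a point): top centre of the front grip, same block as the rear one, 100 mm to +y of the tray's middle (200 mm from the rear grip). At the start it is in the lamp's tunnel.
- carriage_eye (a point): centre of the hole in the carriage's eye, at the plate's face on the -x side. Aluminium plate on the tray's -x side, 34 mm wide (y), 8 mm thick (x), top 61 mm over the table; hole 14.2 mm in diameter, along x, centre 46 mm over the table and 50 mm to +y of the tray's middle. Axes as the station's.
- lug_hole (a point): centre of the mouth of the lock lug's hole, on the lug's -x face. Fixed steel plate 40 mm wide (y), 10 mm thick (x), top 63 mm up; hole 14.2 mm in diameter, along x, centre 46 mm up; its foot, 30 mm high, is flush with that face. The lug's y differs each time. Lined up, the carriage eye's face is 26 mm behind the lug's face. Axes as the station's.
- pin: steel locking pin, shaft 12 mm in diameter and 110 mm long with a tapered nose (8 mm at the tip), aluminium knob 26 mm in diameter, 34 mm long. Origin on the axis where shaft and knob meet; x points along the shaft to the tip; knob from x = -34 to 0 mm. At the start it lies level in the rest, its axis 30 mm over the table.
- pin_tip (a point): tip of the pin's nose, on the axis, 110 mm from the pin's origin.
- pin_rest: wooden rest for the pin, fixed, 155 x 54 mm, base 5 mm thick, x along the pin. Origin on the table; the pin's shoulder lies at x = -45 mm. The knob sits in a close pocket with walls 42 mm high (x -89 to -37 mm); a notched cheek 36 mm high holds the shaft at x = 40 to 48 mm. The shaft is free between x = -37 and +40 mm and can be gripped there from above.
- jar_a: small clear jar, 48 mm across, 34 mm high, loose, to be left alone; origin at the centre of its underside.
- jar_b: jar, 56 mm across, 40 mm high, loose, to be left alone; origin at the centre of its underside.
- polish_a: polish bottle, 32 mm across, 85 mm high, loose, to be left alone; origin at the centre of its underside.
- polish_b: polish bottle, 32 mm across, 85 mm high, loose, to be left alone; origin at the centre of its underside.
- buffer: nail buffer block, 95 x 27 x 25 mm, loose, to be left alone; origin at the centre of its underside.
- separator: toe separator comb, 110 x 36 x 22 mm, loose, to be left alone; origin at the centre of its underside.
- nail_file: nail file board lying flat, 170 x 26 x 8 mm, loose, to be left alone; origin at the centre of its underside.
There are look-alikes about, which are no part of the job. What is shaped like the pin but red is not meant.

How it is judged:
By the outcome, as a careful person would: the job done as asked, in the order asked, and still so for the second after the job is handed in, with the robot touching nothing.
It also fails if it takes over 72 s, if anything falls off the work surface, if the arm or the gripper's body presses on something with over 40 N, if the wrist force passes 120 N, or if a joint passes its speed limit or range.

## Robot

A 7-joint arm with a two-finger parallel gripper is mounted at the origin on the work surface. World frame = base frame: x ahead of the robot, y to its left, z up, the work surface at z = 0. Lengths are in mm, angles in rad, forces in N, time in s.
With the tool pointing down it reaches from about 350 to 900 mm from the base axis. Payload 8.1 kg.
Tool frame: the origin (TCP) lies midway between the tips of the shut fingers; the grasp point (between the pads) lies 19 mm behind it; z points along the fingers, y is the line along which they close (so a half turn about z gives the same grasp; the last joint's range is limited). The gripper opens to 85 mm and grips with 20 to 120 N. Pads are 22 mm wide; open, the fingers measure 114 mm over their backs; the gripper's body (76 mm by 85 mm) begins 54 mm behind the grasp point. The pads swing forward as they close: fully open they stand 13 mm farther back than shut.
Start: joints at [1.183, 0.434, 0.025, 1.573, -0.012, 1.134, -0.075], TCP at [175.579, -599.844, 231.323] pointing down, gripper open.
Joint ranges: [-2.62, 2.62], [-0.44, 2.09], [-1.27, 1.32], [0.08, 2.57], [-1.32, 4.46], [0.12, 2], [-2.74, 2.74]. Speed limits (rad/s): [2.22, 2.22, 3.01, 3.01, 3.14, 3.14, 3.14].

## Interface

Orientations are given as a rotation vector (axis times angle).
In Python, from plant import arm gives the robot as it stands. The module is installed in compiled form; this text tells all that it offers.
- The arm moves only by the tool jog_arm, never from a script. Its argument "plan" is a list of rows, each an object of numbers: "dx", "dy", "dz": the shift along the tool's x, y, z in m; "ax", "ay", "az": the turn, a rotation vector about the tool's x, y, z in degrees. A call has 1 to 5 rows; each row is the pose to reach, as a shift and turn from the pose commanded when the call began, along the tool's axes at that moment; what a row does not reach only later rows make up. A row lasts 1/10 s, in which the tool goes at most 50 mm and 8.59 degrees, less where a joint would pass 70% of its speed; a pose out of reach is approached as far as the arm can. A call with a gripper value outside its range is refused whole. "claw" is the finger opening in m, from 0 to 0.0854, set as the call begins (left out, the last holds). The fingers move at their own pace and stop on an object; "force" is the grip in N (left out, the last holds). Time passes only in rows, so rows that repeat a pose let the fingers close. It gives the time, the measured TCP pose, the force, the opening and the grip force at its end, in the units of the state.
- arm.get_obs(): the state, without advancing time (a new reading comes with each control period).
- arm.read_camera(name): name is "side" or "top"; returns the picture (384x512x3 uint8, red, green, blue); there is no depth.
- arm.calibration(name): a dict with "fx", "fy", "cx", "cy" (pixels), "cam_to_world" (4x4, takes a point from camera to world coordinates). Camera axes: x right, y up, looking along -z (the intrinsics and any distortion apply to the point x, -y, -z); pixel columns grow to the right and rows downward; lengths in mm; the calibration is good to about 2 mm. A picture is of the moment at which its call begins. calibration takes no time and is no camera call.
- arm.finish_job(): hands the job in; it is judged then, once.
Trained networks look in the newest picture that a camera, given by its name, has taken for a name from the list of things; names that differ only in an ending like _2 or _b are one class to them, and where a whole thing is asked for, a point or a joint stands for the part that bears it (a point fixed in the world has none). Each returns a list of dicts, best first, with "conf" (0 to 1); they miss things now and then, are a little off and sometimes report something else, mostly with a low value. They report only what shows in the picture. A call takes as long as a camera call. They do not tell look-alikes from the thing itself.
- arm.boxes_of(camera, name): "centre" ([column, row] in pixels, amid what is visible of it).
The state is a dict: "t": time; "joint_positions": joint angles; "joint_vel": joint speeds; "effort": joint torques, N m; "position": TCP position; "orientation": TCP orientation; "contact_force": force on the tool from outside, world axes, zero at the start; "moment": the same for the moment, N m; "opening": finger opening in mm; "grip_force": force on a finger pad.
Only numpy, scipy, OpenCV 4.12 (cv2) and the standard library are available. Lean on these libraries where they do the work, as an engineer would, in place of code of your own. Each camera call takes 0.05 s, during which the arm holds its last target. There are 200 camera calls.

## Working session

There is one attempt and no reset: what is moved stays moved. The work goes in short steps, Python scripts to look and compute and a tool call to move; the robot and the scene stay as the last step left them, time stands still between calls to the robot, and variables do not carry over. Pictures are saved under pics/ and viewed, at most 10 in all, crops included, and the job is handed in when it is done.

Besides the shell and the picture viewer there is one more tool, called by a JSON object that holds its "op" and its "data". jog_arm: Moves the arm, as the interface text tells. Its arguments: {"type":"object","properties":{"plan":{"type":"array","items":{"type":"object","properties":{"dx":{"type":"number"},"dy":{"type":"number"},"dz":{"type":"number"},"ax":{"type":"number"},"ay":{"type":"number"},"az":{"type":"number"}}}},"claw":{"type":"number"},"force":{"type":"number"}},"required":["plan"]}

```bash
mkdir -p pics
cat > h.py <<'E'
import numpy as np, cv2
from scipy.spatial.transform import Rotation as R
from plant import arm
def proj(cam,P):
    c=arm.calibration(cam);M=np.array(c["cam_to_world"],float)
    p=(np.atleast_2d(P)-M[:3,3])@M[:3,:3]; p=p*[1,-1,-1]
    return np.c_[c["fx"]*p[:,0]/p[:,2]+c["cx"],c["fy"]*p[:,1]/p[:,2]+c["cy"]]
def ray(cam,uv,z):
    c=arm.calibration(cam);M=np.array(c["cam_to_world"],float)
    d=M[:3,:3]@np.array([(uv[0]-c["cx"])/c["fx"],-(uv[1]-c["cy"])/c["fy"],-1])
    return M[:3,3]+d*(z-M[2,3])/d[2]
def snap(cam,n):
    im=arm.read_camera(cam); cv2.imwrite(f"pics/{n}.png",cv2.cvtColor(im,cv2.COLOR_RGB2BGR)); return im
E
python3 - <<'E'
from h import *
np.set_printoptions(precision=3,suppress=True)
for c in("top","side"):
    im=snap(c,c+"0"); k=arm.calibration(c); print(c,{a:np.round(b,3) for a,b in k.items()})
a=cv2.imread("pics/top0.png")
print(arm.get_obs())
for n,z in dict(station=4,lamp=84,rear_grip=58,front_grip=58,carriage_eye=46,lug_hole=46,pin=30,pin_tip=30,pin_rest=20).items():
  for c in("top","side"):
    for d in arm.boxes_of(c,n)[:3]:
        print(n,c,np.round(d["centre"],1),round(d["conf"],2),ray(c,d["centre"],z)[:2])
E
```

```text
top {'fx': np.float64(388.837), 'fy': np.float64(388.837), 'cx': np.float64(256.561), 'cy': np.float64(196.452), 'cam_to_world': array([[  -0.071,    0.974,   -0.214,  258.173],
       [  -0.997,   -0.068,    0.019,   -8.792],
       [   0.004,    0.214,    0.977, 1170.987],
       [   0.   ,    0.   ,    0.   ,    1.   ]])}
side {'fx': np.float64(363.926), 'fy': np.float64(363.926), 'cx': np.float64(253.626), 'cy': np.float64(188.13), 'cam_to_world': array([[   0.993,    0.091,   -0.073,  418.279],
       [  -0.116,    0.687,   -0.717, -663.352],
       [  -0.015,    0.721,    0.693,  699.035],
       [   0.   ,    0.   ,    0.   ,    1.   ]])}
{'t': 0.1, 'joint_positions': array([ 1.183,  0.435,  0.025,  1.574, -0.012,  1.134, -0.075]), 'joint_vel': array([-0.001, -0.001,  0.001, -0.002, -0.001, -0.001, -0.   ]), 'effort': array([  0.004, -67.175,   1.029, -31.69 ,   0.016,   0.007,  -0.   ]), 'position': array([ 175.446, -599.392,  230.611]), 'orientation': array([-3.108, -0.446,  0.001]), 'contact_force': array([-0.21 ,  1.454, -0.705]), 'moment': array([ 0.016, -0.005, -0.048]),
[... 980 characters left out ...]
p [339.6 217.5] 0.66 [ 426.618 -272.974]
pin side [350.8 344.4] 0.68 [ 617.014 -403.576]
pin side [236.3 294.1] 0.61 [ 417.691 -276.014]
pin side [132.4 315.3] 0.56 [ 212.105 -296.439]
pin_tip top [342.5 219.3] 0.72 [ 420.638 -280.941]
pin_tip top [364.3 153.1] 0.62 [ 621.044 -372.427]
pin_tip top [351.8 295.1] 0.56 [ 201.798 -281.616]
pin_tip side [132.6 316.1] 0.73 [ 212.698 -298.178]
pin_tip side [236.1 290.3] 0.7 [ 417.991 -267.34 ]
pin_tip side [351.8 341.6] 0.69 [ 620.399 -398.828]
pin_rest top [332.9 224.2] 0.97 [ 409.369 -252.953]
pin_rest top [286.8 161.6] 0.34 [ 613.46  -132.633]
pin_rest side [238.  293.1] 0.57 [ 421.369 -268.376]
pin_rest side [183.5 132.9] 0.52 [296.24  322.822]
```

View pics/top0.png

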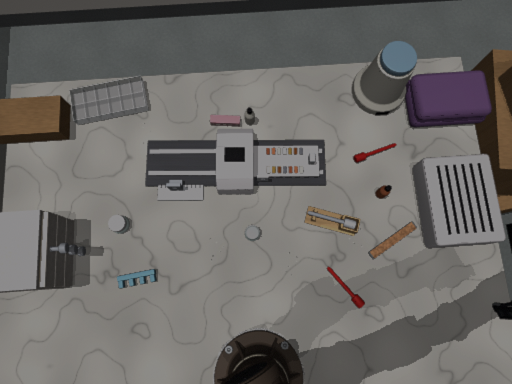

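View pics/side0.png

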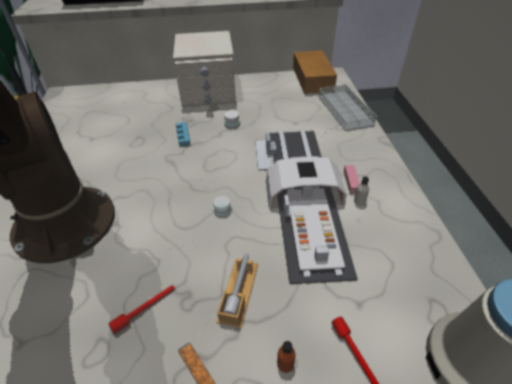

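Top: station from column 147 to 326 around row 163, lamp at (235,162), rear grip (312,158), lug near (176,186), pin rest (332,220) with the knob to the right. The red look-alikes are at (375,152) and (347,287). I'll zoom in.

Run:
```python
import cv2,numpy as np
a=cv2.imread("pics/top0.png");b=cv2.imread("pics/side0.png")
t=cv2.resize(a[125:245,140:370],None,fx=3.45,fy=3.45,interpolation=cv2.INTER_CUBIC)
cv2.imwrite("pics/c1.png",t[:,:800])
s=cv2.resize(b[120:330,210:370],None,fx=2.85,fy=2.85,interpolation=cv2.INTER_CUBIC)
cv2.imwrite("pics/c2.png",s)
```

```text
(no output)
```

View pics/c1.png

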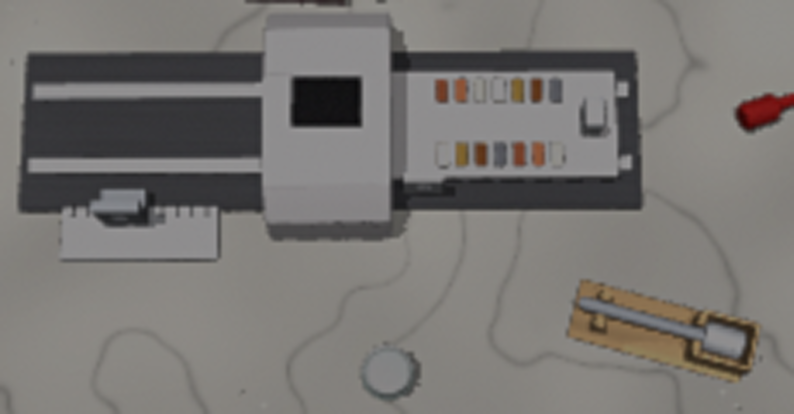

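View pics/c2.png

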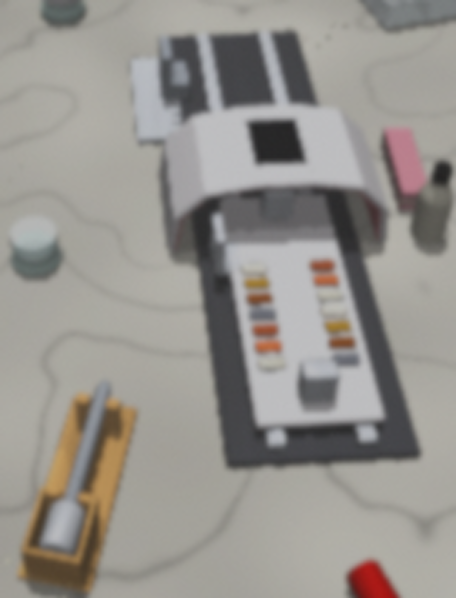

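c1 shows the base corners at (28,53), (637,51), (642,208) and (20,211), and the lug's top at about (100–147,190). The grip is at (595,108). The pin runs from (580,302) to its knob at (745,345). Next I'll fit poses from these.

```bash
cat > fit.py <<'E'
from h import *
from scipy.optimize import least_squares
np.set_printoptions(precision=1,suppress=True)
T=lambda p:np.array(p,float)/3.45+[140,125]-.36
S=lambda p:np.array(p,float)/2.85+[210,120]-.32
def W(q,P): # station (x,y,yaw)
    P=np.atleast_2d(P).astype(float);c,s=np.cos(q[2]),np.sin(q[2])
    return np.c_[q[0]+c*P[:,0]-s*P[:,1],q[1]+s*P[:,0]+c*P[:,1],P[:,2]]
tp=T([(28,53),(637,51),(642,208),(20,211)]);tm=[(75,280,8),(75,-280,8),(-75,-280,8),(-75,280,8)]
sp=S([(300,31),(418,453),(228,466)]);sm=[(75,280,8),(75,-280,8),(-75,-280,8)]
f=lambda q:np.r_[(proj("top",W(q,tm))-tp).ravel(),(proj("side",W(q,sm))-sp).ravel()]
E
python3 - <<'E'
from fit import *
r=least_squares(f,[600,20,0],x_scale=[10,10,.1],loss="soft_l1");q=r.x;print(q[:2],"yaw %.4f"%q[2],r.fun)
def st(cam,uv,z):
    p=ray(cam,uv,z)-[q[0],q[1],0];c,s=np.cos(q[2]),np.sin(q[2]);return np.array([c*p[0]+s*p[1],-s*p[0]+c*p[1]])
print("rear grip top-face corners",[st("top",T(p),58) for p in[(586,94),(606,94),(606,124),(586,124)]])
print("tray end z24",[st("top",T(p),24) for p in[(613,72),(617,176)]], st("side",S((258,425)),24),st("side",S((384,413)),24))
print("lug top z63",[st("top",T(p),63) for p in[(100,190),(146,190)]])
print("lug side",[st("side",S(p),63) for p in[(172,60),(186,62)]])
for n in((580,302),(745,330)):print(n,ray("top",T(n),30))
print("pin side tip/knob",ray("side",S((104,388)),30),ray("side",S((62,530)),30))
print("rest corners top z5",[ray("top",T(p),5)[:2] for p in[(585,280),(568,340),(737,380)]])
im=cv2.imread("pics/top0.png");
cr=cv2.resize(im[170:205,150:210],None,fx=10,fy=10,interpolation=cv2.INTER_CUBIC)
cr2=cv2.resize(im[195:240,295:365],None,fx=8,fy=8,interpolation=cv2.INTER_CUBIC)
cr3=cv2.resize(im[145:175,295:335],None,fx=5,fy=5,interpolation=cv2.INTER_CUBIC)
o=np.zeros((600,800,3),np.uint8);o[:230,:600]=cr[120:350];o[235:595,:560]=cr2;o[240:390,570:770]=cr3
cv2.imwrite("pics/c3.png",o)
E
```

```text
[626.3  24.3] yaw -0.0672 [-0.1 -0.4  0.4 -0.1  1.   0.4 -0.6 -0.1 -0.7 -0.7  1.7  0.4 -0.7 -0.6]
rear grip top-face corners [array([  16.2, -223.1]), array([  16.1, -240.5]), array([ -11.2, -239.5]), array([ -11.2, -222.2])]
tray end z24 [array([  48.6, -253.2]), array([ -48.6, -253.1])] [ -48.7 -257.4] [  49.1 -252.4]
lug top z63 [array([-70.6, 195.2]), array([-70.7, 156. ])]
lug side [array([-81.1, 156.6]), array([-67.2, 152.2])]
(580, 302) [ 449.2 -180.1   30. ]
(745, 330) [ 415.  -319.4   30. ]
pin side tip/knob [ 447.2 -184.8   30. ] [ 406.  -300.2   30. ]
rest corners top z5 [array([ 472.8, -190.2]), array([ 420.5, -170. ]), array([ 375.1, -313.7])]
```

View pics/c3.png

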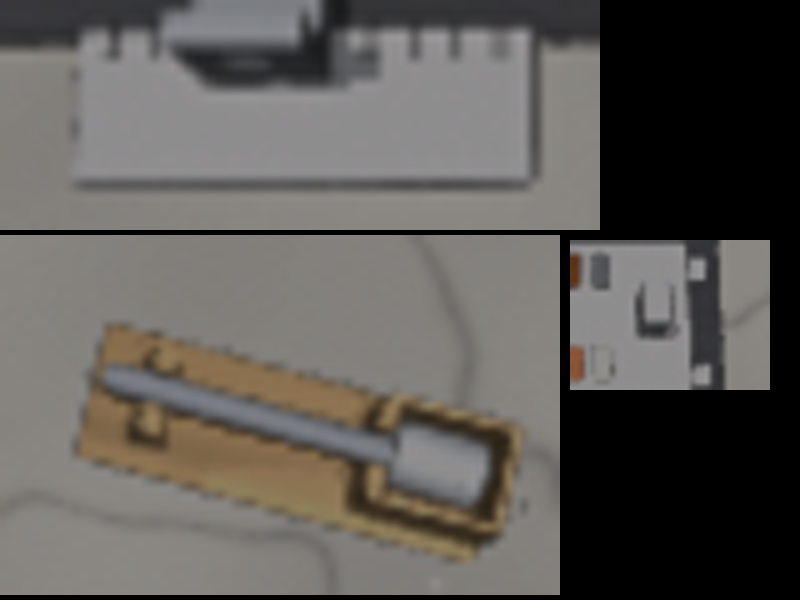

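```bash
cat >> h.py <<'E'
Q=np.array([626.3,24.3,-0.0672])
def sw(x,y):
    c,s=np.cos(Q[2]),np.sin(Q[2]);return np.array([Q[0]+c*x-s*y,Q[1]+s*x+c*y])
def ws(p):
    c,s=np.cos(Q[2]),np.sin(Q[2]);a,b=p[0]-Q[0],p[1]-Q[1];return np.array([c*a+s*b,-s*a+c*b])
def go(x,y,z,yaw):
    o=arm.get_obs();Rm=R.from_rotvec(o["orientation"]);G=R.from_matrix([[np.cos(yaw),np.sin(yaw),0],[np.sin(yaw),-np.cos(yaw),0],[0,0,-1]])
    d=Rm.inv().apply(np.array([x,y,z])-o["position"]);a=(Rm.inv()*G).as_rotvec(degrees=True)
    print("t",o["t"],"pos",o["position"].round(1),"st",ws(o["position"]).round(1),"| d(m)",(d/1000).round(4),"a",a.round(2),"F",o["contact_force"].round(1),"open",round(o["opening"],1),"grip",round(o["grip_force"],1),"j",o["joint_positions"].round(2))
E
python3 - <<'E'
from h import *
go(*sw(0,-230),150,np.pi/2+Q[2])
E
```

```text
t 1.0 pos [ 175.6 -599.8  231.3] st [-407.8 -653. ] | d(m) [ 0.5286 -0.2565  0.0813] a [  0.     0.   -69.84] F [ 0.5 -0.  -0.7] open 85.2 grip 0.0 j [ 1.18  0.43  0.03  1.57 -0.01  1.13 -0.08]
```

{"op": "jog_arm", "data": {"plan": [{"dx":0.014,"dy":-0.047,"az":-7},{"dx":0.028,"dy":-0.094,"az":-14},{"dx":0.042,"dy":-0.141,"az":-21},{"dx":0.056,"dy":-0.188,"az":-28},{"dx":0.07,"dy":-0.235,"az":-35}], "claw": 0.08}}

```text
invalid input
```

Run:
```python
from h import *
go(*sw(0,-230),150,np.pi/2+Q[2])
```

```text
t 1.0 pos [ 175.6 -599.8  231.3] st [-407.8 -653. ] | d(m) [ 0.5286 -0.2565  0.0813] a [  0.     0.   -69.84] F [ 0.5 -0.  -0.7] open 85.2 grip 0.0 j [ 1.18  0.43  0.03  1.57 -0.01  1.13 -0.08]
```

{"op": "jog_arm", "data": {"plan": [{"dx":0.014,"dy":-0.047,"dz":0,"ax":0,"ay":0,"az":-7},{"dx":0.028,"dy":-0.094,"dz":0,"ax":0,"ay":0,"az":-14},{"dx":0.042,"dy":-0.141,"dz":0,"ax":0,"ay":0,"az":-21},{"dx":0.056,"dy":-0.188,"dz":0,"ax":0,"ay":0,"az":-28},{"dx":0.07,"dy":-0.235,"dz":0,"ax":0,"ay":0,"az":-35}], "claw": 0.08}}

```text
t: 1.5
position: [176.6, -352.8, 231.3]
orientation: [2.828, 1.367, -0.0]
contact_force: [0.4, -0.0, -0.1]
opening: 80.1
grip_force: 0.0
```

Run:
```python
from h import *
go(*sw(0,-230),150,np.pi/2+Q[2])
```

```text
t 1.5 pos [ 176.6 -352.8  231.3] st [-423.4 -406.4] | d(m) [0.3855 0.2486 0.0812] a [ 1.000e-02  3.000e-02 -3.455e+01] F [ 0.4 -0.  -0.1] open 80.1 grip 0.0 j [ 1.13  0.07 -0.17  2.08  0.01  1.    0.28]
```

{"op": "jog_arm", "data": {"plan": [{"dx":0.04,"dy":0.025,"dz":0,"ax":0,"ay":0,"az":-7},{"dx":0.08,"dy":0.05,"dz":0,"ax":0,"ay":0,"az":-14},{"dx":0.12,"dy":0.075,"dz":0,"ax":0,"ay":0,"az":-21},{"dx":0.16,"dy":0.1,"dz":0,"ax":0,"ay":0,"az":-28},{"dx":0.2,"dy":0.125,"dz":0,"ax":0,"ay":0,"az":-34.5}]}}

```text
t: 2.0
position: [401.1, -275.9, 231.7]
orientation: [2.296, 2.143, 0.0]
contact_force: [0.5, -2.1, -0.4]
opening: 79.8
grip_force: 0.0
```

Run:
```python
from h import *
go(*sw(0,-230),130,np.pi/2+Q[2])
```

```text
t 2.0 pos [ 401.1 -275.9  231.7] st [-204.6 -314.7] | d(m) [0.085  0.2044 0.1018] a [ 0.05  0.04 -0.08] F [ 0.5 -2.1 -0.4] open 79.8 grip 0.0 j [ 0.83  0.24 -0.41  1.87  0.11  1.05  0.31]
```

{"op": "jog_arm", "data": {"plan": [{"dx":0.018,"dy":0.045,"dz":0,"ax":0,"ay":0,"az":0},{"dx":0.036,"dy":0.09,"dz":0.01,"ax":0,"ay":0,"az":0},{"dx":0.054,"dy":0.13,"dz":0.03,"ax":0,"ay":0,"az":0},{"dx":0.072,"dy":0.17,"dz":0.055,"ax":0,"ay":0,"az":0},{"dx":0.085,"dy":0.204,"dz":0.08,"ax":0,"ay":0,"az":0}]}}

```text
t: 2.5
position: [611.4, -205.3, 150.6]
orientation: [2.3, 2.139, 0.002]
contact_force: [-0.8, -0.8, 0.3]
opening: 80.4
grip_force: 0.0
```

Run:
```python
from h import *
go(*sw(0,-230),32,np.pi/2+Q[2])
snap("top","top1")
```

```text
t 2.5 pos [ 611.4 -205.3  150.6] st [   0.6 -230.1] | d(m) [ 0.     -0.0007  0.1186] a [ 0.07 -0.01 -0.28] F [-0.8 -0.8  0.3] open 80.4 grip 0.0 j [ 0.5   0.57 -0.4   1.59  0.25  1.03 -0.04]
```

{"op": "jog_arm", "data": {"plan": [{"dx":0,"dy":0,"dz":0.03,"ax":0,"ay":0,"az":0},{"dx":0,"dy":0,"dz":0.06,"ax":0,"ay":0,"az":0},{"dx":0,"dy":0,"dz":0.09,"ax":0,"ay":0,"az":0},{"dx":0,"dy":0,"dz":0.11,"ax":0,"ay":0,"az":0},{"dx":0,"dy":0,"dz":0.117,"ax":0,"ay":0,"az":0}], "claw": 0.06}}

```text
t: 3.05
position: [607.4, -206.6, 31.9]
orientation: [-2.299, -2.137, 0.003]
contact_force: [0.1, 0.5, -0.6]
opening: 60.4
grip_force: 0.0
```

{"op": "jog_arm", "data": {"plan": [{"dx":0,"dy":0,"dz":0,"ax":0,"ay":0,"az":0},{"dx":0,"dy":0,"dz":0,"ax":0,"ay":0,"az":0},{"dx":0,"dy":0,"dz":0,"ax":0,"ay":0,"az":0},{"dx":0,"dy":0,"dz":0,"ax":0,"ay":0,"az":0},{"dx":0,"dy":0,"dz":0,"ax":0,"ay":0,"az":0}], "claw": 0.02, "force": 25}}

```text
t: 3.55
position: [611.9, -207.1, 36.1]
orientation: [2.297, 2.136, 0.006]
contact_force: [7.4, -0.4, -7.4]
opening: 27.1
grip_force: 32.1
```

Run:
```python
from h import *
go(*sw(0,-75),32,np.pi/2+Q[2])
```

```text
t 3.55 pos [ 611.9 -207.1   36.1] st [   1.2 -231.9] | d(m) [ 0.1569 -0.0021  0.004 ] a [ 0.34  0.03 -0.32] F [ 7.4 -0.4 -7.4] open 27.1 grip 32.1 j [ 0.48  0.7  -0.36  1.69  0.31  0.81 -0.09]
```

{"op": "jog_arm", "data": {"plan": [{"dx":0.01,"dy":0,"dz":0,"ax":0,"ay":0,"az":0},{"dx":0.03,"dy":0,"dz":0,"ax":0,"ay":0,"az":0},{"dx":0.05,"dy":0,"dz":0,"ax":0,"ay":0,"az":0},{"dx":0.07,"dy":0,"dz":0,"ax":0,"ay":0,"az":0},{"dx":0.085,"dy":0,"dz":0,"ax":0,"ay":0,"az":0}]}}

```text
t: 4.05
position: [617.4, -122.4, 36.1]
orientation: [2.298, 2.136, 0.003]
contact_force: [4.6, -5.1, -4.2]
opening: 27.9
grip_force: 32.5
```

Run:
```python
from h import *
go(*sw(0,-75),32,np.pi/2+Q[2])
```

```text
t 4.05 pos [ 617.4 -122.4   36.1] st [   0.9 -146.9] | d(m) [ 0.0719 -0.0014  0.004 ] a [ 0.27  0.08 -0.34] F [ 4.6 -5.1 -4.2] open 27.9 grip 32.5 j [ 0.34  0.68 -0.35  1.73  0.31  0.79 -0.23]
```

{"op": "jog_arm", "data": {"plan": [{"dx":0.015,"dy":0,"dz":0,"ax":0,"ay":0,"az":0},{"dx":0.035,"dy":0,"dz":0,"ax":0,"ay":0,"az":0},{"dx":0.055,"dy":0,"dz":0,"ax":0,"ay":0,"az":0},{"dx":0.068,"dy":0,"dz":0,"ax":0,"ay":0,"az":0},{"dx":0.072,"dy":0,"dz":0,"ax":0,"ay":0,"az":0}]}}

```text
t: 4.55
position: [622.1, -49.0, 36.0]
orientation: [2.298, 2.139, 0.004]
contact_force: [3.0, -2.9, 7.1]
opening: 27.6
grip_force: 33.7
```

{"op": "jog_arm", "data": {"plan": [{"dx":0,"dy":0,"dz":0,"ax":0,"ay":0,"az":0},{"dx":0,"dy":0,"dz":0,"ax":0,"ay":0,"az":0},{"dx":0,"dy":0,"dz":0,"ax":0,"ay":0,"az":0},{"dx":0,"dy":0,"dz":0,"ax":0,"ay":0,"az":0}], "claw": 0.06}}

```text
t: 4.95
position: [620.1, -50.8, 34.1]
orientation: [-2.302, -2.138, 0.001]
contact_force: [-0.7, 0.1, 0.2]
opening: 60.2
grip_force: 0.0
```

{"op": "jog_arm", "data": {"plan": [{"dx":0,"dy":0,"dz":-0.03,"ax":0,"ay":0,"az":0},{"dx":0,"dy":0,"dz":-0.07,"ax":0,"ay":0,"az":0},{"dx":0,"dy":0,"dz":-0.11,"ax":0,"ay":0,"az":0},{"dx":0,"dy":0,"dz":-0.14,"ax":0,"ay":0,"az":0}]}}

```text
t: 5.35
position: [620.8, -50.4, 176.8]
orientation: [2.301, 2.138, 0.002]
contact_force: [0.9, -0.1, 0.8]
opening: 59.6
grip_force: 0.0
```

Run:
```python
from h import *
go(*sw(1,125),150,np.pi/2+Q[2])
```

```text
t 5.35 pos [620.8 -50.4 176.8] st [ -0.4 -74.9] | d(m) [1.999e-01 1.000e-04 2.680e-02] a [ 0.09 -0.02 -0.36] F [ 0.9 -0.1  0.8] open 59.6 grip 0.0 j [ 0.27  0.51 -0.4   1.62  0.22  1.05 -0.27]
```

{"op": "jog_arm", "data": {"plan": [{"dx":0.04,"dy":0,"dz":0,"ax":0,"ay":0,"az":0},{"dx":0.08,"dy":0,"dz":0,"ax":0,"ay":0,"az":0},{"dx":0.12,"dy":0,"dz":0,"ax":0,"ay":0,"az":0},{"dx":0.16,"dy":0,"dz":0,"ax":0,"ay":0,"az":0},{"dx":0.201,"dy":0,"dz":0,"ax":0,"ay":0,"az":0}]}}

```text
t: 5.85
position: [635.0, 151.2, 174.2]
orientation: [-2.302, -2.138, 0.001]
contact_force: [1.1, 0.3, 0.2]
opening: 60.0
grip_force: 0.0
```

Run:
```python
from h import *
go(*sw(1,126),36,np.pi/2+Q[2])
a=snap("side","side2")
cv2.imwrite("pics/c4.png",cv2.resize(cv2.cvtColor(a,4)[120:290,210:370],None,fx=3.5,fy=3.5,interpolation=cv2.INTER_CUBIC))
```

```text
t 5.85 pos [635.  151.2 174.2] st [  0.2 127.2] | d(m) [-0.0011  0.0009  0.1382] a [-0.02  0.02 -0.39] F [1.1 0.3 0.2] open 60.0 grip 0.0 j [-0.05  0.57 -0.42  1.54  0.25  1.09 -0.6 ]
```

View pics/c4.png

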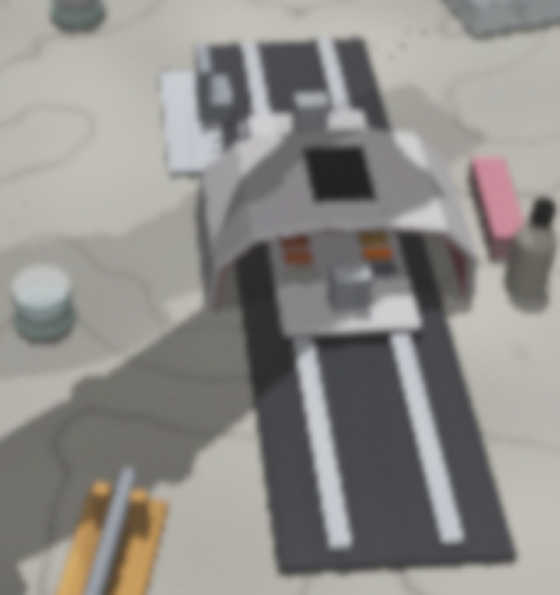

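The front grip is out of the tunnel at (312,100) in c4, with nothing disturbed. Next I'll grip it.

{"op": "jog_arm", "data": {"plan": [{"dx":0,"dy":0,"dz":0.03,"ax":0,"ay":0,"az":0},{"dx":0,"dy":0,"dz":0.07,"ax":0,"ay":0,"az":0},{"dx":0,"dy":0,"dz":0.11,"ax":0,"ay":0,"az":0},{"dx":0,"dy":0,"dz":0.13,"ax":0,"ay":0,"az":0},{"dx":0,"dy":0,"dz":0.138,"ax":0,"ay":0,"az":0}]}}

```text
t: 6.4
position: [633.4, 149.1, 33.5]
orientation: [-2.3, -2.137, 0.006]
contact_force: [0.6, 0.6, -0.5]
opening: 60.4
grip_force: 0.0
```

{"op": "jog_arm", "data": {"plan": [{"dx":0,"dy":0,"dz":0,"ax":0,"ay":0,"az":0},{"dx":0,"dy":0,"dz":0,"ax":0,"ay":0,"az":0},{"dx":0,"dy":0,"dz":0,"ax":0,"ay":0,"az":0},{"dx":0,"dy":0,"dz":0,"ax":0,"ay":0,"az":0},{"dx":0,"dy":0,"dz":0,"ax":0,"ay":0,"az":0}], "claw": 0.02}}

```text
t: 6.9
position: [635.0, 150.7, 37.9]
orientation: [2.301, 2.139, 0.001]
contact_force: [-5.8, -0.3, 7.2]
opening: 27.7
grip_force: 27.2
```

Run:
```python
from h import *
go(*sw(1,126),36,np.pi/2+Q[2])
a=snap("top","top2");b=snap("side","side3")
o=np.zeros((600,800,3),np.uint8)
o[:300,:560]=cv2.resize(cv2.cvtColor(a,4)[140:200,150:262],None,fx=5,fy=5,interpolation=cv2.INTER_CUBIC)
o[300:,:400]=cv2.resize(cv2.cvtColor(b,4)[125:185,250:330],None,fx=5,fy=5,interpolation=cv2.INTER_CUBIC)
cv2.imwrite("pics/c5.png",o)
```

```text
t 6.9 pos [635.  150.7  37.9] st [  0.2 126.7] | d(m) [-0.0007  0.0008  0.0019] a [ 0.04 -0.02 -0.31] F [-5.8 -0.3  7.2] open 27.7 grip 27.2 j [-0.08  0.71 -0.37  1.66  0.32  0.83 -0.66]
```

View pics/c5.png

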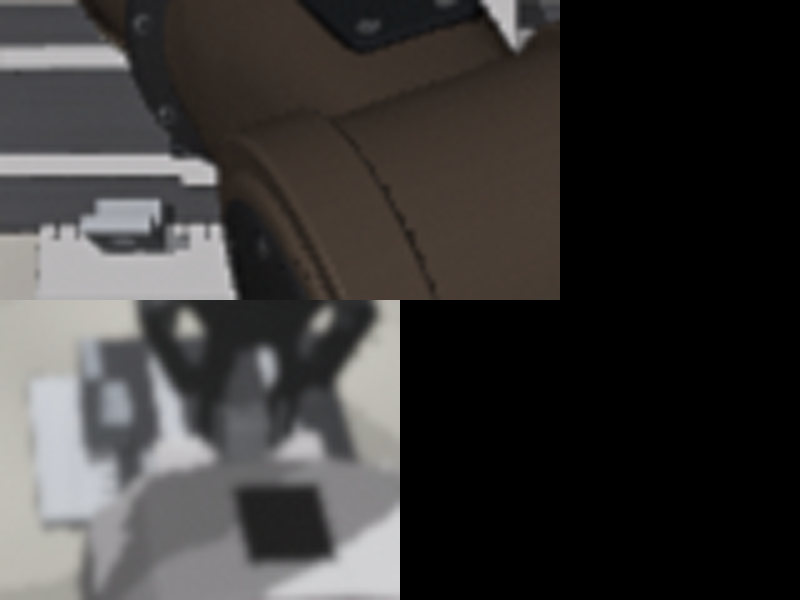

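Run:
```python
from h import *
o=np.zeros((600,800,3),np.uint8)
def draw(im,cam,y,c0,r0,w,h,k,ov):
    t=cv2.resize(im[r0:r0+h,c0:c0+w],None,fx=k,fy=k,interpolation=cv2.INTER_CUBIC)
    if ov:
        for z,col in((63,(0,255,0)),(0,(0,0,255))):
            P=[(*sw(x,y+d),z) for x,d in((-84,-20),(-84,20),(-74,20),(-74,-20))]
            p=(proj(cam,P)-[c0,r0]+.5)*k
            cv2.polylines(t,[p.astype(np.int32)],True,col,1)
        a=np.arange(0,6.3,.3);P=[(*sw(-84,y+7.1*np.cos(q)),46+7.1*np.sin(q)) for q in a]
        cv2.polylines(t,[((proj(cam,P)-[c0,r0]+.5)*k).astype(np.int32)],True,(255,255,0),1)
    return t
im=cv2.imread("pics/top0.png");s=cv2.imread("pics/side0.png")
o[:300,:396]=draw(im,"top",176,160,175,33,25,12,0);o[:300,400:796]=draw(im,"top",176,160,175,33,25,12,1)
o[300:600,:396]=draw(s,"side",176,255,130,33,25,12,0);o[300:600,400:796]=draw(s,"side",176,255,130,33,25,12,1)
cv2.imwrite("pics/c6.png",o)
```

```text
(no output)
```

View pics/c6.png

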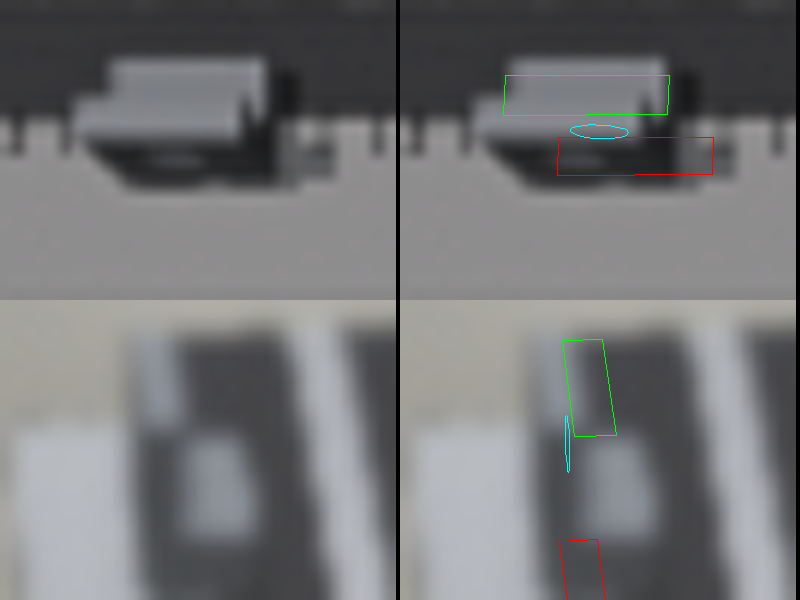

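Run:
```python
from fit import *
K=lambda p,c0,r0:np.array(p,float)/12+[c0,r0]-.5
A=K([(73,138),(240,138),(245,97),(110-2,58),(265,58)],160,175)
B=K([(137,335),(178,335),(187,425),(152,427)],255,130)
lm=lambda x,y:[(x,y+20,63),(x,y-20,63),(x+10,y-20,63)]
print("with Q: top A",[ws(ray("top",p,63)) for p in A[:3]],"footB back",[ws(ray("top",p,30)) for p in A[3:]])
print("side A",[ws(ray("side",p,63)) for p in B])
# per-camera: station pose (x,y,yaw) fit for that camera
ft=lambda q:(proj("top",W(q,tm))-tp).ravel()
fs=lambda q:(proj("side",W(q,sm))-sp).ravel()
for cam,f,pts in(("top",ft,A[:3]),("side",fs,B)):
    r=least_squares(f,[626,24,-.067],x_scale=[10,10,.1]);print(cam,r.x,r.x[2],r.fun)
    import h;h.Q=r.x;print([h.ws(ray(cam,p,63)) for p in pts])
```

```text
with Q: top A [array([-89.7, 203.3]), array([-89.8, 162.5]), array([-79.5, 161.7])] footB back [array([-60.7, 203.2]), array([-60.8, 163.6])]
side A [array([-98.8,  80.8]), array([-89.4,  80.2]), array([-89.9,  48.1]), array([-97.8,  48. ])]
top [626.2  24.8  -0.1] -0.06554359107474014 [-0.3 -0.2  0.2 -0.2  0.8  0.2 -0.7  0.1]
[array([-89.3, 203. ]), array([-89.5, 162.2]), array([-79.1, 161.4])]
side [626.3  23.9  -0.1] -0.07099032216371368 [-0.3 -0.6  1.3  0.7 -1.1 -0.6]
[array([-99.1,  80.8]), array([-89.7,  80.2]), array([-90.1,  48.1]), array([-98.,  48.])]
```

Run:
```python
from fit import *
B=np.array([(137,35),(178,35),(187,125),(152,127)])/12+[255,130]-.5
print("side A",[ws(ray("side",p,63)) for p in B])
for y in(178,182): 
  print(y,((proj("side",[(*sw(x,y+d),63) for x,d in((-89.5,20),(-79.5,20),(-79.5,-20),(-89.5,-20))])-[255,130]+.5)*12))
```

```text
side A [array([-90.1, 198.9]), array([-79.9, 198.1]), array([-80.7, 160.5]), array([-89.3, 160.3])]
178 [[139.5  36.9]
 [179.5  35.3]
 [192.8 131. ]
 [151.7 132.8]]
182 [[138.4  27.6]
 [178.2  26. ]
 [191.4 121.2]
 [150.5 122.9]]
```

{"op": "jog_arm", "data": {"plan": [{"dx":0.015,"dy":0,"dz":0,"ax":0,"ay":0,"az":0},{"dx":0.04,"dy":0,"dz":0,"ax":0,"ay":0,"az":0},{"dx":0.065,"dy":0,"dz":0,"ax":0,"ay":0,"az":0},{"dx":0.09,"dy":0,"dz":0,"ax":0,"ay":0,"az":0},{"dx":0.102,"dy":0,"dz":0,"ax":0,"ay":0,"az":0}]}}

```text
t: 7.5
position: [641.8, 254.5, 37.8]
orientation: [-2.298, -2.141, -0.001]
contact_force: [-8.3, -2.1, 11.4]
opening: 27.7
grip_force: 27.7
```

Run:
```python
from h import *
go(*sw(1,230),36,np.pi/2+Q[2])
a=snap("top","top3");b=snap("side","side4")
o=np.zeros((600,800,3),np.uint8)
o[:300,:396]=cv2.resize(cv2.cvtColor(a,4)[175:200,160:193],None,fx=12,fy=12,interpolation=cv2.INTER_CUBIC)
o[300:,:396]=cv2.resize(cv2.cvtColor(b,4)[130:155,255:288],None,fx=12,fy=12,interpolation=cv2.INTER_CUBIC)
o[:300,400:]=cv2.resize(cv2.cvtColor(a,4)[130:205,145:245],None,fx=4,fy=4,interpolation=cv2.INTER_CUBIC)
o[300:,400:]=cv2.resize(cv2.cvtColor(b,4)[110:185,235:335],None,fx=4,fy=4,interpolation=cv2.INTER_CUBIC)
cv2.imwrite("pics/c7.png",o)
```

```text
t 7.5 pos [641.8 254.5  37.8] st [ -0.  230.7] | d(m) [-0.0007  0.001   0.0018] a [-0.01 -0.04 -0.21] F [-8.3 -2.1 11.4] open 27.7 grip 27.7 j [-0.23  0.76 -0.36  1.55  0.32  0.89 -0.78]
```

View pics/c7.png

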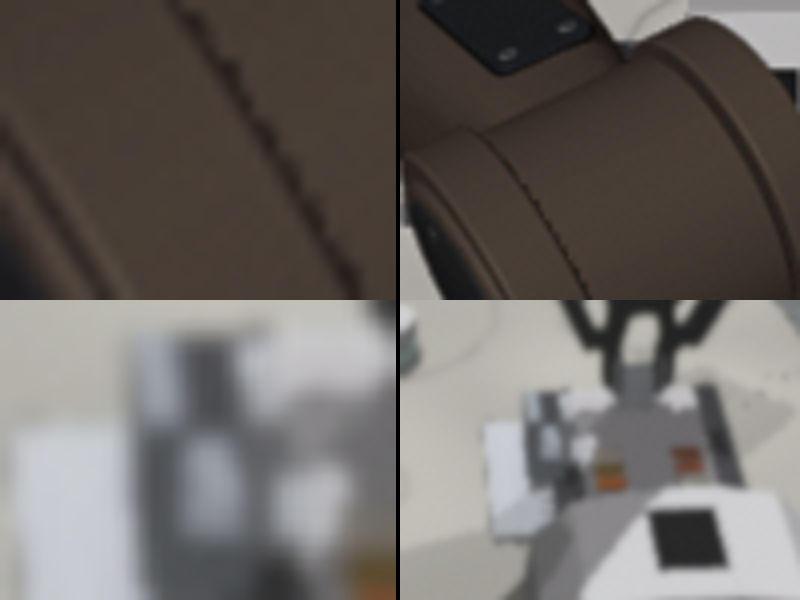

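{"op": "jog_arm", "data": {"plan": [{"dx":0,"dy":0,"dz":0,"ax":0,"ay":0,"az":0},{"dx":0,"dy":0,"dz":0,"ax":0,"ay":0,"az":0},{"dx":0,"dy":0,"dz":0,"ax":0,"ay":0,"az":0},{"dx":0,"dy":0,"dz":0,"ax":0,"ay":0,"az":0}], "claw": 0.06}}

```text
t: 8.0
position: [643.1, 251.2, 36.4]
orientation: [2.302, 2.137, 0.0]
contact_force: [-1.5, -0.1, -0.2]
opening: 60.0
grip_force: 0.0
```

{"op": "jog_arm", "data": {"plan": [{"dx":0,"dy":0,"dz":-0.03,"ax":0,"ay":0,"az":0},{"dx":0,"dy":0,"dz":-0.07,"ax":0,"ay":0,"az":0},{"dx":0,"dy":0,"dz":-0.11,"ax":0,"ay":0,"az":0},{"dx":0,"dy":0,"dz":-0.14,"ax":0,"ay":0,"az":0},{"dx":0,"dy":0,"dz":-0.165,"ax":0,"ay":0,"az":0}]}}

```text
t: 8.5
position: [643.2, 251.9, 203.7]
orientation: [2.301, 2.138, 0.003]
contact_force: [0.7, -0.6, 0.0]
opening: 60.0
grip_force: 0.0
```

```bash
cat > pin.py <<'E'
from fit import *
C=lambda p:np.array([p[0]/8+295,(p[1]-235)/8+195])-.5
def PW(q,x,z=30):return [q[0]+x*np.cos(q[2]),q[1]+x*np.sin(q[2]),z]
# q: shoulder x,y,yaw
obs=[("top",C((104,376)),110,30),("top",C((393,448)),0,32),("top",C((490,473)),-34,36),("side",S((106,386)),110,32),("side",S((78,500)),0,34)]
fp=lambda q:np.concatenate([proj(c,PW(q,x,z))[0]-p for c,p,x,z in obs])
E
python3 - <<'E'
from pin import *
r=least_squares(fp,[420,-290,1.3],x_scale=[10,10,.1]);print(r.x,r.x[2],r.fun)
q=r.x;g=PW(q,21);print(g)
go(g[0],g[1],200,q[2])
E
```

```text
[ 415.9 -284.     1.3] 1.2541594266590224 [ 0.  -0.2  0.2 -0.4 -0.3 -1.   0.3 -1.9 -1.4  1.6]
[np.float64(422.4338883035336), np.float64(-264.0294031395762), 30]
t 8.5 pos [643.2 251.9 203.7] st [  1.6 228.2] | d(m) [-0.5 -0.2  0. ] a [ 0.1 -0.1 13.9] F [ 0.7 -0.6  0. ] open 60.0 grip 0.0 j [-0.2  0.6 -0.4  1.4  0.2  1.2 -0.7]
```

{"op": "jog_arm", "data": {"plan": [{"dx":-0.045,"dy":-0.016,"dz":0,"ax":0,"ay":0,"az":3},{"dx":-0.09,"dy":-0.032,"dz":0,"ax":0,"ay":0,"az":6},{"dx":-0.135,"dy":-0.048,"dz":0,"ax":0,"ay":0,"az":9},{"dx":-0.18,"dy":-0.064,"dz":0,"ax":0,"ay":0,"az":12},{"dx":-0.225,"dy":-0.08,"dz":0,"ax":0,"ay":0,"az":14}]}}

```text
t: 9.0
position: [545.5, 31.4, 201.5]
orientation: [2.547, 1.839, 0.001]
contact_force: [1.1, -0.7, 0.8]
opening: 60.0
grip_force: 0.0
```

Run:
```python
from h import *
go(422.4,-264,200,1.2542)
```

```text
t 9.0 pos [545.5  31.4 201.5] st [-81.1   1.7] | d(m) [-0.3191 -0.0239  0.0014] a [ 0.04  0.   -0.2 ] F [ 1.1 -0.7  0.8] open 60.0 grip 0.0 j [ 0.12  0.36 -0.36  1.78  0.15  1.02 -0.62]
```

{"op": "jog_arm", "data": {"plan": [{"dx":-0.05,"dy":-0.004,"dz":0,"ax":0,"ay":0,"az":0},{"dx":-0.1,"dy":-0.008,"dz":0,"ax":0,"ay":0,"az":0},{"dx":-0.149,"dy":-0.012,"dz":0,"ax":0,"ay":0,"az":0},{"dx":-0.198,"dy":-0.016,"dz":0,"ax":0,"ay":0,"az":0},{"dx":-0.247,"dy":-0.02,"dz":0,"ax":0,"ay":0,"az":0}]}}

```text
t: 9.5
position: [449.2, -197.0, 201.7]
orientation: [2.544, 1.841, 0.001]
contact_force: [0.6, -0.4, -0.2]
opening: 59.9
grip_force: 0.0
```

Run:
```python
from h import *
go(422.4,-264,130,1.2542)
a=snap("top","top5");b=snap("side","side5")
np.set_printoptions(linewidth=200)
print("top");print(a[172:194,160:196].mean(2).astype(int))
print("side");print(b[128:152,262:290].mean(2).astype(int))
```

```text
t 9.5 pos [ 449.2 -197.   201.7] st [-161.8 -232.7] | d(m) [-0.072  -0.0046  0.0717] a [ 0.06  0.01 -0.07] F [ 0.6 -0.4 -0.2] open 59.9 grip 0.0 j [ 0.53  0.27 -0.28  1.92  0.09  0.97 -0.11]
top
[[173 174 174 174 173 173 174 174 174 173 174 173 174 173 174 174 173 174 174 174 170 171 168 133 168 146 125 113 112 115 167 111  80  70  78 169]
 [174 174 173 174 174 174 174 174 173 173 174 174 173 174 174 174 174 173 174 173 160 148 146 127 170 170 127 112 122 142 169 130  95  89 101 169]
 [174 174 174 174 174 174 175 174 174 174 174 173 173 174 174 174 174 174 175 172 173 173 173 171 175 176 172 171 173 174 176 173 172 172 172 176]
 [176 176 176 177 176 176 175 175 174 174 174 174 174 174 174 174 174 175 173 148 171 176 177 177 176 176 177 177 177 176 177 177 177 177 177 176]
 [170 170 170 170 170 170 169 169 176 176 176 176 175 175 176 176 176 177 172 112 164 174 169 169 170 169 168 169 169 168 168 168 168 167 168 166]
 [ 69  70  69  68  66  66  68  95 162 170 170 169 170 169 169 170 170 171 166 100 112 131  78  63  64  63  62  61  62  62  61  63  64  64  63  63]
 [ 65  65  65  65  65  
[... 4395 characters left out ...]
 221 220]
 [ 55 116 170 168 125  92  87 100 127 151 166 170 159 129 113 132 170 196 208 214 217 219 220 220 220 219 220 220]
 [ 55 117 172 175 131  93  87 100 128 152 166 169 159 132 115 132 171 197 209 215 217 218 218 218 218 218 219 218]
 [ 56 117 175 181 137  96  87 100 126 148 159 161 153 130 115 130 165 191 205 214 215 213 212 212 212 211 212 212]
 [ 55 117 177 185 140  98  87  95 114 130 137 139 134 118 108 120 147 172 194 209 212 204 197 196 194 194 194 196]
 [ 54 115 176 186 145 100  86  89  96 103 105 106 104  98  94 103 120 146 181 206 211 197 180 176 174 170 169 174]
 [ 55 115 176 186 148 105  87  86  86  87  88  87  88  84  80  82  91 123 173 205 210 194 169 160 157 153 150 156]]
```

Run:
```python
from h import *
np.set_printoptions(precision=2,suppress=True)
print("eye",ws(ray("top",(172.85,177.2),61)),"lug",ws(ray("top",(172.6,184),63)), ws(ray("top",(172.6,185.4),63)))
a=cv2.cvtColor(cv2.imread("pics/top5.png"),4)
print(a[176:178,165:184].mean(2).astype(int))
```

```text
eye [-62.52 183.59] lug [-83.72 183.01] [-87.96 182.83]
[[170 169 169 176 176 176 176 175 175 176 176 176 177 172 112 164 174 169
  169]
 [ 66  68  95 162 170 170 169 170 169 169 170 170 171 166 100 112 131  78
   63]]
```

{"op": "jog_arm", "data": {"plan": [{"dx":-0.025,"dy":-0.0015,"dz":0.02,"ax":0,"ay":0,"az":0},{"dx":-0.05,"dy":-0.003,"dz":0.045,"ax":0,"ay":0,"az":0},{"dx":-0.069,"dy":-0.0046,"dz":0.072,"ax":0,"ay":0,"az":0},{"dx":-0.069,"dy":-0.0046,"dz":0.09,"ax":0,"ay":0,"az":0},{"dx":-0.069,"dy":-0.0046,"dz":0.1,"ax":0,"ay":0,"az":0}], "claw": 0.045}}

```text
t: 10.1
position: [423.4, -259.4, 99.9]
orientation: [-2.545, -1.839, 0.001]
contact_force: [-0.2, 0.1, 0.2]
opening: 45.3
grip_force: 0.0
```

Run:
```python
from h import *
go(423.4,-261.2,14,1.2542)
b=snap("side","side6");a=snap("top","top6")
o=np.zeros((600,800,3),np.uint8)
o[:560,:400]=cv2.resize(cv2.cvtColor(b,4)[240:352,200:280],None,fx=5,fy=5,interpolation=cv2.INTER_CUBIC)
o[:400,400:]=cv2.resize(cv2.cvtColor(a,4)[190:250,300:360],(400,400),interpolation=cv2.INTER_CUBIC)
cv2.imwrite("pics/c8.png",o)
```

```text
t 10.1 pos [ 423.4 -259.4   99.9] st [-183.4 -296.7] | d(m) [-0.0017  0.0007  0.0859] a [-0.1  -0.01 -0.14] F [-0.2  0.1  0.2] open 45.3 grip 0.0 j [ 0.62  0.4  -0.23  2.02  0.14  0.74 -0.01]
```

View pics/c8.png

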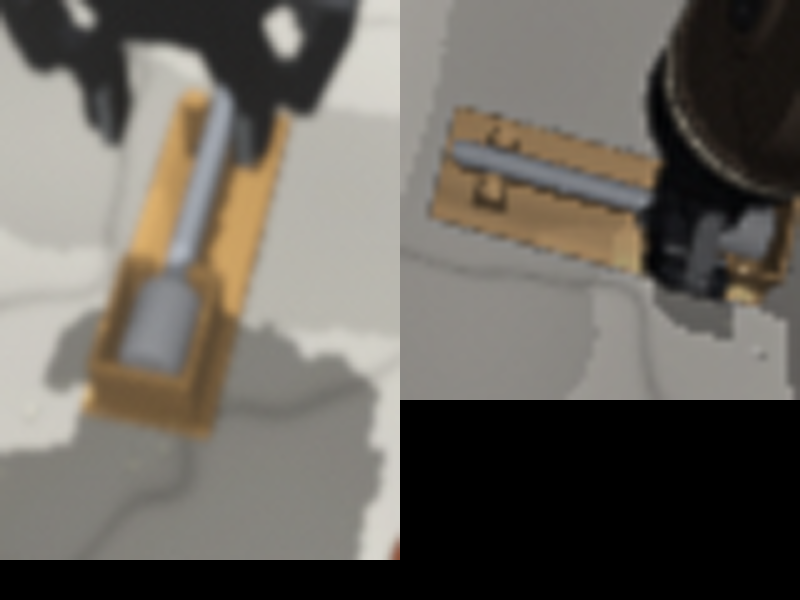

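c8 shows the open fingers astride the shaft (tips at (108,140) and (250,160)). The shoulder is at about (180,268) and the tip at (225,92). I'll refit the pin with these.

Run:
```python
from pin import *
s=lambda x,y:np.array([x/5+200,y/5+240])-.4
t=lambda x,y:np.array([(x-400)/6.667+300,y/6.667+190])-.42
O=[("top",t(453,152),110,32),("side",s(225,92),110,32),("side",s(178,268),0,33),("side",s(147,362),-34,36)]
f1=lambda q:np.concatenate([proj(c,PW(q,x,z))[0]-p for c,p,x,z in O])
a=least_squares(lambda q:np.r_[f1(q),fp(q)],[420,-290,1.3],x_scale=[10,10,.1],loss="soft_l1");np.set_printoptions(precision=4,suppress=True);print(a.x,f1(a.x),fp(a.x))
q=a.x
print("lateral: top tip/shoulder rays",ray("top",O[0][1],31),ray("top",obs[1][1],31),ray("top",t(640,197),35))
print("fingers px",s(108,140),s(250,160),"tcp proj",proj("side",[423.4,-259.4,108]))
g=PW(q,24);print(g);go(g[0],g[1],14,q[2])
```

```text
[ 413.9326 -283.664     1.2483] [ 0.0708 -0.1574  2.0053 -4.7812 -0.519   3.7386  1.3823 -0.2717] [ 0.0115  0.2138  0.2047  0.2405 -0.311  -0.2372 -0.2677 -1.8998 -2.393
  1.5651]
lateral: top tip/shoulder rays [ 448.502  -179.2263   31.    ] [ 414.8272 -283.3851   31.    ] [ 421.871  -259.3794   35.    ]
fingers px [221.2 267.6] [249.6 271.6] tcp proj [[236.5931 264.9792]]
[np.float64(421.5385878188787), np.float64(-260.9010800052867), 30]
t 10.2 pos [ 424.  -258.4  100.4] st [-182.9 -295.7] | d(m) [-0.0031 -0.0014  0.0864] a [-0.11 -0.03  0.31] F [ 0.7 -0.1  0. ] open 45.1 grip 0.0 j [ 0.62  0.4  -0.23  2.02  0.14  0.74 -0.01]
```

{"op": "jog_arm", "data": {"plan": [{"dx":-0.003,"dy":-0.001,"dz":0.025,"ax":0,"ay":0,"az":0},{"dx":-0.003,"dy":-0.001,"dz":0.05,"ax":0,"ay":0,"az":0},{"dx":-0.003,"dy":-0.001,"dz":0.07,"ax":0,"ay":0,"az":0},{"dx":-0.003,"dy":-0.001,"dz":0.082,"ax":0,"ay":0,"az":0},{"dx":-0.003,"dy":-0.001,"dz":0.086,"ax":0,"ay":0,"az":0}]}}

```text
t: 10.7
position: [422.9, -261.2, 15.1]
orientation: [-2.544, -1.843, -0.0]
contact_force: [-0.5, 0.4, 0.7]
opening: 45.0
grip_force: 0.0
```

{"op": "jog_arm", "data": {"plan": [{"dx":0,"dy":0,"dz":0,"ax":0,"ay":0,"az":0},{"dx":0,"dy":0,"dz":0,"ax":0,"ay":0,"az":0},{"dx":0,"dy":0,"dz":0,"ax":0,"ay":0,"az":0},{"dx":0,"dy":0,"dz":0,"ax":0,"ay":0,"az":0},{"dx":0,"dy":0,"dz":0,"ax":0,"ay":0,"az":0}], "claw": 0.004, "force": 50}}

```text
t: 11.2
position: [421.1, -261.2, 16.0]
orientation: [-2.544, -1.841, 0.002]
contact_force: [-5.1, 2.6, 5.9]
opening: 10.3
grip_force: 48.7
```

Run:
```python
from h import *
go(423.4,-261.2,14,1.2542)
```

```text
t 11.2 pos [ 421.1 -261.2   16. ] st [-185.6 -298.7] | d(m) [0.0007 0.0022 0.002 ] a [-0.12  0.01 -0.09] F [-5.1  2.6  5.9] open 10.3 grip 48.7 j [ 0.59  0.54 -0.19  2.08  0.19  0.54 -0.06]
```

{"op": "jog_arm", "data": {"plan": [{"dx":0,"dy":0,"dz":-0.01,"ax":0,"ay":0,"az":0},{"dx":0,"dy":0,"dz":-0.03,"ax":0,"ay":0,"az":0},{"dx":0,"dy":0,"dz":-0.06,"ax":0,"ay":0,"az":0},{"dx":0,"dy":0,"dz":-0.1,"ax":0,"ay":0,"az":0},{"dx":0,"dy":0,"dz":-0.14,"ax":0,"ay":0,"az":0}]}}

```text
t: 11.7
position: [422.7, -261.6, 158.0]
orientation: [2.543, 1.842, 0.001]
contact_force: [0.8, -0.4, -1.8]
opening: 10.3
grip_force: 49.1
```

Run:
```python
from h import *
yaw=Q[2];p=sw(-89.5-110-25+24,181.5)
go(p[0],p[1],130,yaw)
for c in("side","top"):
  arm.read_camera(c)
  for n in("pin","pin_tip"):
    print(c,n,[(np.round(d["centre"],1),round(d["conf"],2)) for d in arm.boxes_of(c,n)[:4]])
P=arm.get_obs()["position"]
print(proj("side",[P+[24-0,0,0]]),proj("side",[P+[.31*86,.95*86,19]]),proj("top",[P+[.31*86,.95*86,19]]))
```

```text
t 11.7 pos [ 422.7 -261.6  158. ] st [-183.9 -298.9] | d(m) [ 0.4614 -0.1349  0.0278] a [ 7.000e-02 -5.000e-02  7.568e+01] F [ 0.8 -0.4 -1.8] open 10.3 grip 49.1 j [ 0.65  0.33 -0.25  1.96  0.1   0.87  0.02]
side pin [(array([351.3, 345.1]), 0.89), (array([229.2, 263.3]), 0.76), (array([128.7, 315.3]), 0.59)]
side pin_tip [(array([353.4, 344.5]), 0.97), (array([132.6, 316. ]), 0.96), (array([228.3, 261. ]), 0.76), (array([293.5, 140.4]), 0.56)]
top pin [(array([350.2, 293.9]), 0.68), (array([332.4, 203.2]), 0.48)]
top pin_tip [(array([348. , 292.7]), 0.81), (array([329.7, 205.2]), 0.65), (array([356.2, 156.5]), 0.4), (array([117.7, 223.2]), 0.33)]
[[247.70610668 249.91577638]] [[244.44688605 210.18817605]] [[314.9484536  202.80813699]]
```

{"op": "jog_arm", "data": {"plan": [{"dx":0.044,"dy":-0.013,"dz":0,"ax":0,"ay":0,"az":7},{"dx":0.088,"dy":-0.026,"dz":0,"ax":0,"ay":0,"az":14},{"dx":0.132,"dy":-0.039,"dz":0,"ax":0,"ay":0,"az":21},{"dx":0.176,"dy":-0.052,"dz":0,"ax":0,"ay":0,"az":28},{"dx":0.22,"dy":-0.065,"dz":0,"ax":0,"ay":0,"az":35}]}}

```text
t: 12.5
position: [428.4, -33.4, 154.2]
orientation: [-2.979, -0.996, 0.003]
contact_force: [0.4, 0.6, -1.0]
opening: 10.3
grip_force: 49.1
```

Run:
```python
from h import *
yaw=Q[2];p=sw(-89.5-110-25+24,181.5)
go(p[0],p[1],130,yaw)
```

```text
t 12.5 pos [428.4 -33.4 154.2] st [-193.6  -70.8] | d(m) [ 0.1598 -0.1954  0.0242] a [-4.000e-02  1.200e-01  4.082e+01] F [ 0.4  0.6 -1. ] open 10.3 grip 49.1 j [ 0.17  0.23 -0.25  2.11  0.08  0.82 -1.06]
```

{"op": "jog_arm", "data": {"plan": [{"dx":0.03,"dy":-0.037,"dz":0,"ax":0,"ay":0,"az":8},{"dx":0.06,"dy":-0.074,"dz":0,"ax":0,"ay":0,"az":16},{"dx":0.09,"dy":-0.111,"dz":0,"ax":0,"ay":0,"az":24},{"dx":0.12,"dy":-0.148,"dz":0,"ax":0,"ay":0,"az":32},{"dx":0.15,"dy":-0.185,"dz":0,"ax":0,"ay":0,"az":40.8}]}}

```text
t: 13.0
position: [435.6, 177.8, 154.1]
orientation: [3.14, 0.017, -0.003]
contact_force: [1.6, 0.7, -1.1]
opening: 10.1
grip_force: 49.1
```

Run:
```python
from h import *
yaw=Q[2];p=sw(-89.5-110-25+24,181.5)
go(p[0],p[1],27,yaw)
```

```text
t 13.0 pos [435.6 177.8 154.1] st [-200.6  140.3] | d(m) [ 0.0036 -0.0412  0.127 ] a [0.07 0.13 4.47] F [ 1.6  0.7 -1.1] open 10.1 grip 49.1 j [-0.3   0.29 -0.24  2.02  0.09  0.84 -2.16]
```

{"op": "jog_arm", "data": {"plan": [{"dx":0.001,"dy":-0.015,"dz":0.015,"ax":0,"ay":0,"az":2},{"dx":0.002,"dy":-0.03,"dz":0.03,"ax":0,"ay":0,"az":4},{"dx":0.0036,"dy":-0.041,"dz":0.045,"ax":0,"ay":0,"az":4.5},{"dx":0.0036,"dy":-0.041,"dz":0.06,"ax":0,"ay":0,"az":4.5},{"dx":0.0036,"dy":-0.041,"dz":0.06,"ax":0,"ay":0,"az":4.5}]}}

```text
t: 13.5
position: [437.4, 216.9, 92.5]
orientation: [3.137, -0.096, -0.008]
contact_force: [-0.7, -0.7, -1.6]
opening: 9.9
grip_force: 49.1
```

Run:
```python
from h import *
np.set_printoptions(linewidth=220,precision=1,suppress=True)
yaw=Q[2];p=sw(-89.5-110-25+24,181.5)
go(p[0],p[1],32,yaw)
a=snap("top","top7");b=snap("side","side7")
P=arm.get_obs()["position"];u=np.array([np.cos(yaw),np.sin(yaw),0])
for c in("top","side"):
  print(c,proj(c,[P+[0,0,14]+u*s for s in(-58,-24,0,20,40,60,86)]))
  for n in("pin_tip","lug_hole"): print(n,[(np.round(d["centre"],1),round(d["conf"],2)) for d in arm.boxes_of(c,n)[:4]])
q=proj("top",[P+[0,0,14]+u*86])[0].astype(int)
print(q);print(a[q[1]-16:q[1]+18,q[0]-9:q[0]+10].mean(2).astype(int))
q=proj("side",[P+[0,0,14]+u*86])[0].astype(int)
print(q);print(b[q[1]-12:q[1]+12,q[0]-20:q[0]+12].mean(2).astype(int))
```

```text
t 13.5 pos [437.4 216.9  92.5] st [-201.4  179.5] | d(m) [ 0.  -0.   0.1] a [0.2 0.3 0.4] F [-0.7 -0.7 -1.6] open 9.9 grip 49.1 j [-0.4  0.4 -0.2  2.   0.1  0.7 -2.3]
top [[167.6 241.9]
 [168.1 229.5]
 [168.5 220.9]
 [168.9 213.7]
 [169.2 206.6]
 [169.5 199.6]
 [169.9 190.5]]
pin_tip [(array([369.1, 151.6]), 0.63), (array([349.8, 292.8]), 0.59), (array([170.4, 194. ]), 0.36)]
lug_hole [(array([175.5, 186.5]), 0.65)]
side [[207.9 125.5]
 [219.8 125.1]
 [228.2 124.7]
 [235.2 124.4]
 [242.2 124.1]
 [249.1 123.9]
 [258.2 123.5]]
pin_tip [(array([134.6, 314.9]), 0.78), (array([351.1, 345.8]), 0.74), (array([220.7, 124. ]), 0.67)]
lug_hole [(array([270. , 149.4]), 0.71)]
[169 190]
[[175 175 175 176 175 176 175 175 175 175 175 175 175 175 175 175 176 175 175]
 [176 177 177 177 177 177 176 176 175 176 175 175 175 175 175 175 175 176 174]
 [171 171 170 171 171 171 170 171 178 177 177 177 177 177 177 177 177 178 173]
 [ 71  70  70  67  67  66  67  96 164 172 171 172 171 171 171 170 171 173 168]
 [ 66  66  66  64  65  64  64  66  79  82  80  80  82  86  89  88  83  81  81]
 [ 68  69  70  69  68
[... 4725 characters left out ...]
178 178 179 180 181 181 182 183 183 183 184]
 [165 168 170 171 172 172 173 174 174 173 173 174 173 173 174 174 175 175 176 175 176 177 177 178 180 180 180 182 181 182 183 182]
 [173 173 173 174 174 174 173 174 173 173 174 173 173 173 174 173 174 174 175 175 177 176 177 178 178 179 178 178 178 178 178 176]
 [175 175 175 175 174 175 174 174 173 174 173 174 173 172 173 173 173 174 174 174 175 176 176 178 178 178 175 171 167 166 163 158]
 [176 176 176 175 175 175 174 173 174 173 173 173 173 173 173 173 173 173 174 174 174 176 176 175 176 176 171 161 154 150 146 131]
 [177 176 176 176 176 175 175 175 174 174 173 173 173 173 173 173 173 172 173 173 174 174 175 175 175 175 169 155 144 142 135 117]]
```

{"op": "jog_arm", "data": {"plan": [{"dx":0,"dy":-0.0035,"dz":0.02,"ax":0,"ay":0,"az":0},{"dx":0,"dy":-0.0035,"dz":0.04,"ax":0,"ay":0,"az":0},{"dx":0,"dy":-0.0035,"dz":0.055,"ax":0,"ay":0,"az":0},{"dx":0,"dy":-0.0035,"dz":0.06,"ax":0,"ay":0,"az":0},{"dx":0,"dy":-0.0035,"dz":0.06,"ax":0,"ay":0,"az":0}]}}

```text
t: 14.3
position: [439.6, 220.9, 35.3]
orientation: [3.14, -0.098, -0.001]
contact_force: [-0.4, -0.8, -1.1]
opening: 10.1
grip_force: 49.1
```

```bash
cat > chk.py <<'E'
from h import *
np.set_printoptions(linewidth=220,precision=2,suppress=True)
import sys
yaw=Q[2];o=[arm.get_obs() for _ in range(1)]
go(*sw(-200,182),32,yaw)
a=arm.read_camera("top").mean(2);b=arm.read_camera("side").mean(2)
P=arm.get_obs()["position"];u=np.array([np.cos(yaw),np.sin(yaw),0])
def edges(l,c,w=7):  # dark-band centre about index c, by background deficit
    i=np.arange(int(c)-w,int(c)+w+1);v=l[i];bg=np.interp(i,[i[0],i[-1]],[v[:2].mean(),v[-2:].mean()]);d=np.clip(bg-v-8,0,None);return (d*i).sum()/max(d.sum(),1),d.sum()
for s in(45,55,65,75):
    X=P+[0,0,14]+u*s;p=proj("top",[X])[0];q=proj("side",[X])[0]
    print(s,"top pred",p,"col",edges(a[int(round(p[1]))],p[0]),"side pred",q,"row",edges(b[:,int(round(q[0]))],q[1]))
    g=[(proj("side",[X+e])[0]-q)[1] for e in([0,1,0],[0,0,1])];t=[(proj("top",[X+e])[0]-p)[0] for e in([0,1,0],[0,0,1])]
print("side drow/dy,dz",g,"top dcol/dy,dz",t)
if len(sys.argv)>1:
    p=proj("top",[P+[0,0,14]+u*86])[0].astype(int);print(p);print(a[p[1]-8:p[1]+12,p[0]-9:p[0]+10].astype(int))
    p=q.astype(int);print(p);print(b[p[1]-10:p[1]+12,p[0]-6:p[0]+12].astype(int))
E
python3 chk.py 1
```

```text
t 14.3 pos [439.6 220.9  35.3] st [-199.4  183.7] | d(m) [-0.  0.  0.] a [0.02 0.03 0.28] F [-0.4 -0.8 -1.1] open 10.1 grip 49.1 j [-0.43  0.5  -0.19  2.08  0.17  0.58 -2.37]
45 top pred [172.09 208.32] col (np.float64(0.0), np.float64(0.0)) side pred [244.92 139.74] row (np.float64(141.41885080645164), np.float64(141.71428571428564))
55 top pred [172.24 204.97] col (np.float64(172.84982935153585), np.float64(13.952380952380967)) side pred [248.27 139.6 ] row (np.float64(141.0768768768769), np.float64(138.74999999999994))
65 top pred [172.38 201.63] col (np.float64(0.0), np.float64(0.0)) side pred [251.61 139.46] row (np.float64(140.73333333333335), np.float64(125.71428571428562))
75 top pred [172.53 198.31] col (np.float64(172.5400714021913), np.float64(193.4047619047619)) side pred [254.95 139.32] row (np.float64(141.0410868124586), np.float64(125.75000000000009))
side drow/dy,dz [np.float64(-0.19766026878676257), np.float64(-0.27236710114164)] top dcol/dy,dz [np.float64(-0.3400575698554178), np.float64(-0.07028341163584173)]
[172 194]
[[178 172 114 135 106  97  99 100 100 100  99 
[... 2495 characters left out ...]
175 182 185 187 182 159]
 [115 114 116 120 122 122 118 118 131 140 151 165 175 180 182 182 178 154]
 [135 134 136 139 142 141 135 137 153 162 168 174 177 178 177 178 170 147]
 [150 149 150 151 151 150 145 146 162 173 175 176 177 177 177 175 167 142]
 [156 155 154 154 153 152 149 150 165 174 175 176 177 178 176 174 167 142]
 [156 156 155 155 153 154 151 154 167 175 176 175 177 176 177 174 167 143]
 [157 156 156 155 155 154 154 157 166 173 175 176 176 176 176 175 169 149]
 [157 157 157 156 155 155 154 156 162 170 174 174 175 177 175 174 171 153]
 [158 157 156 155 156 155 155 153 156 166 173 174 175 176 175 174 172 156]
 [157 158 157 157 156 155 154 151 151 163 171 174 174 176 174 174 170 156]]
```

Run:
```python
from h import *
np.set_printoptions(precision=2,suppress=True)
for y in(179.6,181,182.9): print(y,"hole top",proj("top",[(*sw(-88.5,y),z) for z in(40,46,52)])," side row at x=-124:",proj("side",[(*sw(-124,y),46)]), "side hole",proj("side",[(*sw(-88.5,y),46)]))
print(proj("top",[(*sw(x,182.6),46) for x in(-113,-88.5)]))
print(ws(arm.get_obs()["position"]),arm.get_obs()["position"])
```

```text
179.6 hole top [[175.26 187.44]
 [174.86 186.96]
 [174.45 186.48]]  side row at x=-124: [[255.01 141.34]] side hole [[266.87 140.84]]
181 hole top [[174.79 187.44]
 [174.39 186.96]
 [173.98 186.48]]  side row at x=-124: [[254.99 141.06]] side hole [[266.83 140.56]]
182.9 hole top [[174.16 187.44]
 [173.75 186.96]
 [173.34 186.48]]  side row at x=-124: [[254.96 140.68]] side hole [[266.79 140.18]]
[[173.5  195.  ]
 [173.85 186.96]]
[-198.89  184.17] [440.22 221.41  36.07]
```

{"op": "jog_arm", "data": {"plan": [{"dx":0.008,"dy":0.0012,"dz":0,"ax":0,"ay":0,"az":0.2},{"dx":0.016,"dy":0.0012,"dz":0,"ax":0,"ay":0,"az":0.2},{"dx":0.023,"dy":0.0012,"dz":0,"ax":0,"ay":0,"az":0.2},{"dx":0.027,"dy":0.0012,"dz":0,"ax":0,"ay":0,"az":0.2},{"dx":0.03,"dy":0.0012,"dz":0,"ax":0,"ay":0,"az":0.2}]}}

```text
t: 14.9
position: [469.7, 218.1, 35.1]
orientation: [3.14, -0.103, -0.001]
contact_force: [-0.5, 1.7, -3.2]
opening: 9.8
grip_force: 48.9
```

```bash
python3 chk.py 1
```

```text
t 14.9 pos [469.7 218.1  35.1] st [-169.2  182.9] | d(m) [-0.03  0.    0.  ] a [0.   0.03 0.1 ] F [-0.5  1.7 -3.2] open 9.8 grip 48.9 j [-0.39  0.53 -0.19  2.02  0.17  0.61 -2.34]
45 top pred [173.01 198.33] col (np.float64(0.0), np.float64(0.0)) side pred [255.01 139.79] row (np.float64(141.74057079930253), np.float64(129.72619047619048))
55 top pred [173.15 195.02] col (np.float64(0.0), np.float64(0.0)) side pred [258.35 139.65] row (np.float64(140.81989708404802), np.float64(194.3333333333333))
65 top pred [173.29 191.73] col (np.float64(175.86158192090397), np.float64(16.857142857142865)) side pred [261.69 139.51] row (np.float64(140.5375118708452), np.float64(225.6428571428571))
75 top pred [173.44 188.44] col (np.float64(177.0761112887752), np.float64(37.2261904761905)) side pred [265.03 139.37] row (np.float64(140.6829772570641), np.float64(138.19047619047623))
side drow/dy,dz [np.float64(-0.19761425996873072), np.float64(-0.2722164283040911)] top dcol/dy,dz [np.float64(-0.33789027165147445), np.float64(-0.069069828415536)]
[173 184]
[[ 38 103 154 162 173 174 173 173 172 173 1
[... 2498 characters left out ...]
105 106 104  97  98 106]
 [119 119 118 117 118 119 109  92  83  84  92 109 123 127 122 107  97 100]
 [143 144 145 144 144 140 123  96  81  82  93 114 131 136 130 115 101  99]
 [167 168 168 167 166 160 136 102  82  81  93 115 132 138 136 122 106 102]
 [175 176 176 175 174 167 142 104  83  82  94 115 132 138 137 127 109 103]
 [176 177 177 176 175 167 143 107  82  82  94 115 131 138 139 129 111 104]
 [176 176 177 176 175 169 149 110  85  82  94 115 131 137 138 130 112 104]
 [175 177 177 175 175 171 153 114  86  83  92 112 127 132 132 127 112 105]
 [175 176 176 175 174 171 156 117  87  82  88 101 112 116 116 114 104  98]
 [173 175 175 174 172 169 151 115  88  81  82  88  92  93  93  93  91  89]]
```

{"op": "jog_arm", "data": {"plan": [{"dx":0.003,"dy":0,"dz":0,"ax":0,"ay":0,"az":0},{"dx":0.006,"dy":0,"dz":0,"ax":0,"ay":0,"az":0},{"dx":0.01,"dy":0,"dz":0,"ax":0,"ay":0,"az":0},{"dx":0.013,"dy":0,"dz":0,"ax":0,"ay":0,"az":0},{"dx":0.016,"dy":0,"dz":0,"ax":0,"ay":0,"az":0}]}}

```text
t: 15.5
position: [485.5, 217.1, 35.2]
orientation: [3.14, -0.103, -0.001]
contact_force: [-2.0, 1.5, -4.7]
opening: 10.4
grip_force: 48.8
```

{"op": "jog_arm", "data": {"plan": [{"dx":0.003,"dy":0,"dz":0.0006,"ax":0,"ay":0,"az":0},{"dx":0.006,"dy":0,"dz":0.0006,"ax":0,"ay":0,"az":0},{"dx":0.009,"dy":0,"dz":0.0006,"ax":0,"ay":0,"az":0},{"dx":0.012,"dy":0,"dz":0.0006,"ax":0,"ay":0,"az":0},{"dx":0.015,"dy":0,"dz":0.0006,"ax":0,"ay":0,"az":0}]}}

```text
t: 16.0
position: [500.6, 216.1, 34.7]
orientation: [3.14, -0.103, -0.0]
contact_force: [-3.2, 2.4, -4.2]
opening: 9.9
grip_force: 48.7
```

{"op": "jog_arm", "data": {"plan": [{"dx":0.004,"dy":0,"dz":0.0005,"ax":0,"ay":0,"az":0},{"dx":0.008,"dy":0,"dz":0.0005,"ax":0,"ay":0,"az":0},{"dx":0.012,"dy":0,"dz":0.0005,"ax":0,"ay":0,"az":0},{"dx":0.016,"dy":0,"dz":0.0005,"ax":0,"ay":0,"az":0},{"dx":0.02,"dy":0,"dz":0.0005,"ax":0,"ay":0,"az":0}]}}

```text
t: 16.5
position: [520.6, 214.9, 34.1]
orientation: [-3.14, 0.103, 0.001]
contact_force: [-2.4, 3.1, -5.1]
opening: 10.0
grip_force: 48.7
```

Run:
```python
from h import *
go(*sw(-105,182.5),35,Q[2])
b=snap("side","side8");print(b[132:150,222:258].mean(2).astype(int))
P=arm.get_obs()["position"];print(proj("side",[P+[s,0,12] for s in(-58,-24,0,11)]))
```

```text
t 16.5 pos [520.6 214.9  34.1] st [-118.3  183. ] | d(m) [ 0.0133  0.0006 -0.0009] a [-0.    0.02  0.1 ] F [-2.4  3.1 -5.1] open 10.0 grip 48.7 j [-0.35  0.58 -0.19  1.91  0.17  0.67 -2.28]
[[166 172 173 175 177 177 176 176 175 177 176 177 178 177 177 178 177 177
  177 177 177 176 177 176 176 176 175 175 171 155 119  74  45  41  43  46]
 [169 175 178 178 179 179 180 180 180 180 179 180 180 180 180 179 179 179
  178 178 178 177 177 176 176 175 175 175 173 163 129  82  48  39  40  42]
 [172 177 178 179 180 180 181 181 181 181 181 180 180 180 181 180 179 179
  179 178 178 178 176 177 176 176 175 175 173 162 129  81  47  38  39  40]
 [175 179 180 181 181 182 182 182 182 182 182 181 181 181 181 181 180 181
  179 179 179 178 177 177 176 175 175 174 173 161 124  77  44  37  38  39]
 [178 181 182 182 182 182 183 183 183 183 182 183 181 182 182 182 182 182
  181 182 181 179 179 177 177 176 174 174 173 160 124  77  45  38  37  38]
 [182 182 182 183 183 184 183 182 184 183 183 183 183 183 182 182 185 187
  189 188 189 187 185 185 184 178 172 169 169 159 126  79  46  39  37  38]
 [182 183 183 18
[... 1189 characters left out ...]
 184 185 185 186 185 186 187 186 186 186 185 185 181 169 158
  152 151 152 157 158 159 159 160 166 174 178 178 170 144 107  78  67  64]
 [183 183 184 184 184 185 185 186 185 186 186 186 186 186 186 185 181 177
  177 176 176 177 177 178 177 177 179 180 181 179 172 151 119  94  84  85]
 [181 182 182 182 183 183 184 184 185 185 185 186 186 186 186 186 186 185
  185 184 185 184 184 183 182 182 183 182 182 180 174 156 125 100  92  93]
 [178 178 179 179 179 180 181 182 182 183 184 184 185 185 186 186 186 187
  186 186 185 185 184 183 182 181 181 181 180 180 175 157 125  99  92  95]]
[[237.80251729 142.118993  ]
 [249.13309783 141.18487648]
 [257.10004002 140.52806527]
 [260.74298927 140.22773299]]
```

{"op": "jog_arm", "data": {"plan": [{"dx":0.003,"dy":0,"dz":0.0005,"ax":0,"ay":0,"az":0},{"dx":0.006,"dy":0,"dz":0.0005,"ax":0,"ay":0,"az":0},{"dx":0.009,"dy":0,"dz":0.0005,"ax":0,"ay":0,"az":0},{"dx":0.012,"dy":0,"dz":0.0005,"ax":0,"ay":0,"az":0},{"dx":0.012,"dy":0,"dz":0.0005,"ax":0,"ay":0,"az":0}]}}

```text
t: 17.05
position: [533.2, 214.0, 33.8]
orientation: [-3.14, 0.103, -0.001]
contact_force: [0.0, 3.4, -4.8]
opening: 9.7
grip_force: 48.8
```

{"op": "jog_arm", "data": {"plan": [{"dx":0,"dy":0,"dz":0,"ax":0,"ay":0,"az":0},{"dx":0,"dy":0,"dz":0,"ax":0,"ay":0,"az":0},{"dx":0,"dy":0,"dz":0,"ax":0,"ay":0,"az":0},{"dx":0,"dy":0,"dz":0,"ax":0,"ay":0,"az":0},{"dx":0,"dy":0,"dz":0,"ax":0,"ay":0,"az":0}], "claw": 0.045}}

```text
t: 17.55
position: [532.6, 213.9, 33.9]
orientation: [3.14, -0.103, 0.001]
contact_force: [-1.1, -0.8, 0.1]
opening: 45.3
grip_force: 0.0
```

Run:
```python
from h import *
go(*sw(-106-24-17,182.5),36,Q[2])
b=snap("side","side9");print(b[134:152,226:262].mean(2).astype(int))
```

```text
t 17.55 pos [532.6 213.9  33.9] st [-106.2  182.9] | d(m) [-0.0408  0.0003 -0.0022] a [ 0.   -0.02  0.09] F [-1.1 -0.8  0.1] open 45.3 grip 0.0 j [-0.34  0.6  -0.19  1.88  0.17  0.68 -2.27]
[[180 181 181 182 181 181 181 181 181 181 181 180 180 179 179 179 178 177
  177 176 177 176 175 175 175 175 174 175 172 163 131  83  48  37  37  38]
 [181 182 183 183 182 182 183 182 182 181 180 180 181 180 179 179 178 178
  178 177 177 176 176 175 175 175 175 174 173 164 133  86  48  38  36  38]
 [182 183 183 183 182 183 183 183 182 183 182 181 181 181 181 180 179 179
  178 178 177 176 175 176 174 175 175 174 172 163 134  86  49  38  37  38]
 [184 184 183 184 183 183 184 183 183 183 182 183 182 182 181 180 180 180
  179 178 177 176 176 176 176 175 174 174 173 163 136  88  50  39  37  37]
 [183 184 184 184 184 184 184 184 184 184 183 183 183 183 182 181 181 181
  181 181 180 178 177 176 177 177 175 173 173 165 138  93  52  39  37  38]
 [184 185 183 184 185 184 184 185 184 184 183 183 184 183 182 182 183 184
  186 188 188 186 184 185 185 181 172 169 168 161 138  93  54  40  38  38]
 [184 185 184 18
[... 1072 characters left out ...]
 187 187 186 185 179 160 134
  118 116 118 119 121 127 134 138 142 153 167 176 173 145 101  64  45  41]
 [184 184 185 185 185 186 186 186 186 187 187 187 187 186 187 183 173 158
  148 146 148 150 151 158 164 167 169 171 176 176 166 139 100  67  51  49]
 [179 180 181 182 183 183 184 184 185 186 186 186 187 186 187 186 183 177
  173 173 173 173 174 176 178 178 177 178 178 172 153 124  97  77  69  67]
 [177 177 176 177 177 178 179 180 183 185 186 186 187 187 186 186 186 184
  182 181 180 179 180 180 178 174 174 176 175 166 140 112  96  88  86  86]
 [178 177 176 176 176 176 176 176 179 181 184 185 186 186 186 186 186 183
  179 175 174 174 173 172 170 166 164 167 168 158 130 105  97  95  94  95]]
```

{"op": "jog_arm", "data": {"plan": [{"dx":-0.01,"dy":0,"dz":0,"ax":0,"ay":0,"az":0},{"dx":-0.02,"dy":0,"dz":0,"ax":0,"ay":0,"az":0},{"dx":-0.03,"dy":0,"dz":0,"ax":0,"ay":0,"az":0},{"dx":-0.042,"dy":0,"dz":0,"ax":0,"ay":0,"az":0}]}}

```text
t: 18.0
position: [489.3, 216.8, 33.7]
orientation: [3.14, -0.102, -0.0]
contact_force: [1.0, 0.7, 0.6]
opening: 45.0
grip_force: 0.0
```

{"op": "jog_arm", "data": {"plan": [{"dx":0,"dy":0,"dz":0,"ax":0,"ay":0,"az":0},{"dx":0,"dy":0,"dz":0,"ax":0,"ay":0,"az":0},{"dx":0,"dy":0,"dz":0,"ax":0,"ay":0,"az":0},{"dx":0,"dy":0,"dz":0,"ax":0,"ay":0,"az":0},{"dx":0,"dy":0,"dz":0,"ax":0,"ay":0,"az":0}], "claw": 0.015, "force": 30}}

```text
t: 18.5
position: [490.2, 216.9, 33.6]
orientation: [3.14, -0.103, -0.001]
contact_force: [-4.0, 1.1, 1.0]
opening: 24.6
grip_force: 29.9
```

{"op": "jog_arm", "data": {"plan": [{"dx":0.006,"dy":0,"dz":0,"ax":0,"ay":0,"az":0},{"dx":0.013,"dy":0,"dz":0,"ax":0,"ay":0,"az":0},{"dx":0.02,"dy":0,"dz":0,"ax":0,"ay":0,"az":0},{"dx":0.027,"dy":0,"dz":0,"ax":0,"ay":0,"az":0},{"dx":0.034,"dy":0,"dz":0,"ax":0,"ay":0,"az":0}]}}

```text
t: 19.0
position: [515.2, 215.1, 31.8]
orientation: [3.136, -0.096, -0.024]
contact_force: [-32.3, 3.6, 13.8]
opening: 24.7
grip_force: 32.6
```

{"op": "jog_arm", "data": {"plan": [{"dx":0.001,"dy":0,"dz":0,"ax":0,"ay":0,"az":0},{"dx":0.002,"dy":0,"dz":0,"ax":0,"ay":0,"az":0},{"dx":0.003,"dy":0,"dz":0,"ax":0,"ay":0,"az":0},{"dx":0.004,"dy":0,"dz":0,"ax":0,"ay":0,"az":0},{"dx":0.005,"dy":0,"dz":0,"ax":0,"ay":0,"az":0}]}}

```text
t: 19.5
position: [519.2, 214.9, 31.8]
orientation: [3.136, -0.096, -0.026]
contact_force: [-33.0, 3.5, 15.0]
opening: 24.8
grip_force: 31.9
```

Run:
```python
from h import *
np.set_printoptions(linewidth=200,precision=1,suppress=True)
go(*sw(-105.5,182.5),34,Q[2]);o=arm.get_obs();print(o["moment"])
b=snap("side","side10");print(b[130:154,236:268].mean(2).astype(int))
P=o["position"];print(proj("side",[P+[s,0,12] for s in(-17,0,11,17)]),proj("side",[(*sw(-88.5,182.5),46)]))
```

```text
t 19.5 pos [519.2 214.9  31.8] st [-119.7  182.9] | d(m) [ 0.  0. -0.] a [0.3 0.9 0.3] F [-33.    3.5  15. ] open 24.8 grip 31.9 j [-0.3  0.6 -0.2  1.9  0.2  0.7 -2.3]
[0.8 7.  0. ]
[[161 166 169 172 173 174 175 175 176 175 175 176 175 173 156 109  61  41  39  41  45  49  50  48  44  50  92 147 174 182 183 184]
 [174 175 176 176 176 176 177 176 176 176 176 176 175 174 159 119  74  47  40  40  44  48  50  46  43  53  98 149 174 179 179 180]
 [178 178 178 177 178 178 177 176 177 176 176 176 176 174 164 137  94  57  41  39  42  45  47  45  43  59 106 153 172 172 169 167]
 [180 179 179 179 178 178 178 177 177 177 177 175 175 175 171 152 112  67  43  38  40  42  43  42  43  67 116 156 170 163 155 152]
 [180 180 179 180 179 179 178 177 177 177 176 176 176 176 172 157 118  71  44  38  39  41  40  40  43  73 124 160 168 157 145 143]
 [181 180 181 180 180 179 179 178 178 177 177 176 176 175 173 157 115  68  42  37  38  38  38  38  44  77 127 161 168 153 138 136]
 [182 182 181 181 181 180 180 179 178 178 177 176 176 175 173 156 113  65  42  37  37  38  36  37  43  81 132 162 166 149 127 122]
 
[... 1603 characters left out ...]
5 184 184 183 184 181 178 174 169 156 124  93  80  79  81  86 102 131 158 171 174 171 155 116  87]
 [185 186 187 186 186 186 186 185 185 185 184 183 183 182 181 176 159 126  97  87  88  91  94 101 119 143 160 166 165 150 115  87]
 [184 185 186 186 186 187 187 185 184 185 185 184 183 182 179 171 153 120  96  88  89  93  96  98 105 120 137 144 144 132 106  86]
 [181 184 185 186 186 186 186 186 185 184 184 184 182 179 172 161 142 114  94  87  88  94  95  98  99 104 112 115 113 107  91  83]
 [178 182 184 186 187 186 186 186 185 185 185 184 179 169 155 141 126 105  91  87  87  93  96  96  97  99  99  98  98  94  86  82]]
[[250.8 141.7]
 [256.4 141.2]
 [260.  140.9]
 [262.  140.7]] [[266.8 140.3]]
```

{"op": "jog_arm", "data": {"plan": [{"dx":-0.008,"dy":0,"dz":0,"ax":0,"ay":0,"az":0},{"dx":-0.01,"dy":0,"dz":0,"ax":0,"ay":0,"az":0},{"dx":-0.01,"dy":0,"dz":0,"ax":0,"ay":0,"az":0}]}}

```text
t: 19.85
position: [519.8, 214.9, 33.6]
orientation: [-3.14, 0.103, -0.001]
contact_force: [-1.8, 2.4, -3.6]
opening: 24.8
grip_force: 30.5
```

{"op": "jog_arm", "data": {"plan": [{"dx":0,"dy":0,"dz":0,"ax":0,"ay":0,"az":0},{"dx":0,"dy":0,"dz":0,"ax":0,"ay":0,"az":0},{"dx":0,"dy":0,"dz":0,"ax":0,"ay":0,"az":0},{"dx":0,"dy":0,"dz":0,"ax":0,"ay":0,"az":0}], "claw": 0.045}}

```text
t: 20.25
position: [520.1, 214.7, 33.9]
orientation: [-3.14, 0.104, -0.001]
contact_force: [0.3, -0.5, -0.1]
opening: 45.0
grip_force: 0.0
```

```bash
cat > look.py <<'E'
from h import *
np.set_printoptions(linewidth=200,precision=1,suppress=True)
go(*sw(-105.5,182.5),34,Q[2])
b=arm.read_camera("side");cv2.imwrite("pics/s_%d.png"%(arm.get_obs()["t"]*100),cv2.cvtColor(b,4));print(b[132:150,238:270].mean(2).astype(int))
E
python3 look.py
```

```text
t 20.25 pos [520.1 214.7  33.9] st [-118.8  182.8] | d(m) [ 0.  0. -0.] a [-0.  -0.   0.1] F [ 0.3 -0.5 -0.1] open 45.0 grip 0.0 j [-0.3  0.6 -0.2  1.9  0.2  0.7 -2.3]
[[178 178 177 177 176 177 176 176 176 176 176 174 164 137  94  58  42  39  43  44  44  41  43  65 114 156 172 172 170 168 165 159]
 [179 179 178 178 177 177 177 176 176 176 175 175 170 153 115  70  44  39  41  43  41  41  44  74 123 160 171 162 155 152 147 131]
 [180 179 179 178 178 178 177 177 176 176 176 176 173 160 125  78  47  39  39  40  39  39  44  77 128 162 169 157 146 143 138 119]
 [181 180 180 179 179 178 178 177 176 177 176 175 173 161 130  83  48  38  38  38  38  38  46  83 135 164 167 153 139 139 136 118]
 [181 181 180 180 179 179 178 177 177 176 175 174 172 159 128  82  48  39  37  38  37  38  47  89 142 168 167 150 131 131 132 117]
 [182 181 181 180 181 179 178 178 177 176 173 168 162 148 115  74  46  39  38  37  38  38  47  89 142 167 166 145 119 115 119 112]
 [183 182 182 181 180 180 179 178 177 176 169 155 142 125  96  63  43  39  40  38  39  39  46  84 133 157 158 138 108  96 100 102]
 [184 183 183 1
[... 726 characters left out ...]
 56  91 131 154 161 155 133  99  82  80  85]
 [186 186 185 185 185 184 183 183 182 180 169 143 118 108 102  92  76  54  42  39  42  58  94 139 164 172 166 142 104  83  79  82]
 [186 186 186 185 184 184 184 184 183 181 174 159 145 136 128 108  81  57  42  39  42  57  95 139 166 174 169 145 106  84  80  82]
 [186 186 186 185 185 184 185 184 183 183 180 174 170 166 155 125  88  59  43  40  42  59  98 142 167 174 170 149 110  85  80  86]
 [186 186 187 186 185 185 184 184 184 183 183 182 180 178 166 136  96  64  49  46  48  61  95 137 164 173 172 154 115  86  82  90]
 [186 187 186 186 185 185 185 185 184 184 183 183 182 180 171 144 104  74  64  63  64  72  91 123 154 169 170 155 116  87  81  88]]
```

{"op": "jog_arm", "data": {"plan": [{"dx":-0.01,"dy":0,"dz":0,"ax":0,"ay":0,"az":0},{"dx":-0.022,"dy":0,"dz":0,"ax":0,"ay":0,"az":0},{"dx":-0.036,"dy":0,"dz":0,"ax":0,"ay":0,"az":0},{"dx":-0.05,"dy":0,"dz":0,"ax":0,"ay":0,"az":0},{"dx":-0.05,"dy":0,"dz":0,"ax":0,"ay":0,"az":0}]}}

```text
t: 20.8
position: [466.7, 218.4, 33.7]
orientation: [3.139, -0.099, -0.003]
contact_force: [-0.4, 0.4, -0.6]
opening: 45.0
grip_force: 0.0
```

{"op": "jog_arm", "data": {"plan": [{"dx":0,"dy":0,"dz":0,"ax":0,"ay":0,"az":0},{"dx":0,"dy":0,"dz":0,"ax":0,"ay":0,"az":0},{"dx":0,"dy":0,"dz":0,"ax":0,"ay":0,"az":0},{"dx":0,"dy":0,"dz":0,"ax":0,"ay":0,"az":0},{"dx":0,"dy":0,"dz":0,"ax":0,"ay":0,"az":0}], "claw": 0.0}}

```text
t: 21.3
position: [469.8, 218.0, 33.6]
orientation: [3.14, -0.103, -0.0]
contact_force: [0.1, -0.1, 0.2]
opening: 0.1
grip_force: 0.0
```

{"op": "jog_arm", "data": {"plan": [{"dx":0.006,"dy":0,"dz":0,"ax":0,"ay":0,"az":0},{"dx":0.012,"dy":0,"dz":0,"ax":0,"ay":0,"az":0},{"dx":0.016,"dy":0,"dz":0,"ax":0,"ay":0,"az":0},{"dx":0.019,"dy":0,"dz":0,"ax":0,"ay":0,"az":0},{"dx":0.022,"dy":0,"dz":0,"ax":0,"ay":0,"az":0}]}}

```text
t: 21.8
position: [491.6, 216.6, 33.6]
orientation: [3.14, -0.103, -0.001]
contact_force: [-2.6, 0.9, -0.0]
opening: -0.1
grip_force: 0.5
```

```bash
python3 look.py
```

```text
t 21.8 pos [491.6 216.6  33.6] st [-147.4  182.9] | d(m) [ 0.  0. -0.] a [0.  0.  0.1] F [-2.6  0.9 -0. ] open -0.1 grip 0.5 j [-0.4  0.6 -0.2  2.   0.2  0.6 -2.3]
[[177 177 172 151 109  64  44  44  47  48  47  44  51  91 140 166 174 176 176 176 177 178 178 179 180 179 177 172 168 167 165 158]
 [178 178 175 160 119  70  45  41  44  45  44  41  53  96 146 168 174 175 175 176 176 177 177 178 178 177 173 163 155 152 146 131]
 [179 178 176 161 120  71  43  39  40  40  40  40  54  99 148 169 174 174 174 175 176 176 176 177 177 176 170 156 145 143 136 117]
 [179 180 177 161 120  71  42  37  38  39  38  39  52  97 146 168 173 174 174 174 175 175 176 176 176 175 169 153 139 139 136 117]
 [180 181 178 163 123  73  44  38  36  37  37  38  50  93 141 162 168 170 171 172 173 173 173 174 174 172 166 149 134 138 137 120]
 [182 181 179 166 133  85  51  39  37  37  39  40  53  89 128 145 153 159 163 165 166 169 171 171 169 166 159 142 129 134 138 124]
 [182 182 181 172 148 104  65  45  38  37  40  47  63  88 112 122 128 137 144 150 157 164 168 166 163 158 151 135 125 132 137 128]
 [183 182 181 177 1
[... 722 characters left out ...]
104 108 114 132 150 153 132  99  81  80  85]
 [186 185 185 183 177 154 118  84  69  65  67  78  91  98 100 101 100 103 107 110 110 111 117 129 149 165 164 141 103  83  80  83]
 [185 185 185 184 181 167 143 119 104 100 101 105 113 117 119 121 121 125 133 138 139 141 145 153 164 171 167 144 105  84  80  82]
 [186 186 186 185 183 177 163 145 127 116 114 115 119 124 134 141 144 148 157 162 164 165 166 170 173 174 170 148 110  86  81  86]
 [186 185 186 185 184 177 161 142 120 105 103 102 104 112 130 147 152 155 161 169 172 174 174 175 176 175 171 153 114  86  82  90]
 [185 185 186 185 184 173 149 122 102  93  91  90  91  99 122 143 153 153 154 161 165 168 168 170 173 173 171 155 117  88  82  88]]
```

{"op": "jog_arm", "data": {"plan": [{"dx":0.003,"dy":0,"dz":0,"ax":0,"ay":0,"az":0},{"dx":0.006,"dy":0,"dz":0,"ax":0,"ay":0,"az":0},{"dx":0.008,"dy":0,"dz":0,"ax":0,"ay":0,"az":0},{"dx":0.01,"dy":0,"dz":0,"ax":0,"ay":0,"az":0},{"dx":0.012,"dy":0,"dz":0,"ax":0,"ay":0,"az":0}]}}

```text
t: 22.35
position: [503.6, 215.9, 33.7]
orientation: [3.14, -0.103, -0.0]
contact_force: [-0.8, 0.8, 0.5]
opening: 0.0
grip_force: 0.6
```

{"op": "jog_arm", "data": {"plan": [{"dx":0.001,"dy":0,"dz":0,"ax":0,"ay":0,"az":0},{"dx":0.002,"dy":0,"dz":0,"ax":0,"ay":0,"az":0},{"dx":0.003,"dy":0,"dz":0,"ax":0,"ay":0,"az":0}]}}

```text
t: 22.65
position: [503.8, 216.2, 33.3]
orientation: [3.139, -0.101, -0.007]
contact_force: [-12.6, 2.4, 5.5]
opening: 0.2
grip_force: 6.0
```

{"op": "jog_arm", "data": {"plan": [{"dx":0.001,"dy":0,"dz":0,"ax":0,"ay":0,"az":0},{"dx":0.002,"dy":0,"dz":0,"ax":0,"ay":0,"az":0},{"dx":0.003,"dy":0,"dz":0,"ax":0,"ay":0,"az":0}]}}

```text
t: 22.95
position: [503.7, 216.1, 32.8]
orientation: [3.138, -0.099, -0.014]
contact_force: [-20.8, 2.7, 9.7]
opening: 0.1
grip_force: 10.5
```

```bash
python3 look.py
python3 - <<'E'
from h import *
np.set_printoptions(linewidth=200,precision=1,suppress=True)
print(proj("side",[(*sw(x,180.5),z) for x,z in((-122.5,46),(-88.5,46),(-88.5,59))]))
E
```

```text
t 22.95 pos [503.7 216.1  32.8] st [-135.2  183.1] | d(m) [ 0.  0. -0.] a [0.1 0.5 0.2] F [-20.8   2.7   9.7] open 0.1 grip 10.5 j [-0.4  0.6 -0.2  1.9  0.2  0.7 -2.3]
[[177 178 177 176 177 176 173 161 128  83  48  41  43  46  47  45  42  54  99 149 172 177 178 179 180 179 177 172 170 167 165 159]
 [179 178 178 178 177 177 175 167 140  92  52  39  40  42  44  43  41  60 107 152 172 177 177 178 178 178 172 163 155 152 146 131]
 [179 179 179 178 178 177 176 168 142  94  52  37  38  39  39  39  40  66 115 155 172 175 177 176 176 176 170 157 146 143 137 117]
 [180 180 180 179 178 178 177 170 146  96  52  38  37  37  38  36  41  71 120 157 172 174 175 175 175 173 167 151 139 139 136 116]
 [181 181 180 180 178 178 177 172 153 105  56  38  36  37  37  36  42  72 120 154 164 167 169 171 171 166 159 147 135 137 137 119]
 [181 181 180 180 179 179 178 175 158 113  65  41  36  36  37  38  46  74 114 139 147 149 153 159 162 160 156 146 134 135 138 124]
 [182 182 182 180 180 180 179 176 161 122  76  47  37  37  38  43  57  79 105 119 121 123 128 138 147 157 161 152 136 136 138 128]
 [183 183 182 1
[... 772 characters left out ...]
[186 186 185 185 183 183 183 182 177 158 122  87  70  65  67  76  91 101 104 105 108 109 111 115 115 115 111  98  84  79  79  82]
 [186 185 185 185 184 184 183 184 181 168 141 115 102  98  99 105 114 122 129 134 136 139 141 144 145 143 137 118  93  80  80  81]
 [186 187 186 185 184 185 184 184 182 172 152 129 117 113 112 115 119 130 148 160 163 164 166 167 167 165 161 141 105  82  80  87]
 [186 186 186 185 185 184 184 183 181 172 149 124 107 102 100 101 103 118 145 165 172 173 174 175 175 173 169 152 114  85  81  89]
 [186 186 186 185 186 184 184 184 182 173 149 118  97  91  89  89  91 101 129 155 165 168 168 169 169 167 165 149 112  85  81  87]]
[[255.5 141.1]
 [266.8 140.7]
 [266.9 137.1]]
```

{"op": "jog_arm", "data": {"plan": [{"dx":-0.01,"dy":0,"dz":0,"ax":0,"ay":0,"az":0},{"dx":-0.014,"dy":0,"dz":-0.007,"ax":0,"ay":0,"az":0},{"dx":-0.01,"dy":0,"dz":-0.007,"ax":0,"ay":0,"az":0},{"dx":-0.005,"dy":0,"dz":-0.007,"ax":0,"ay":0,"az":0}]}}

```text
t: 23.4
position: [504.0, 215.9, 41.1]
orientation: [3.14, -0.103, -0.002]
contact_force: [-19.3, 3.9, 7.4]
opening: -0.2
grip_force: 9.8
```

{"op": "jog_arm", "data": {"plan": [{"dx":0.0015,"dy":0,"dz":0,"ax":0,"ay":0,"az":0},{"dx":0.003,"dy":0,"dz":0,"ax":0,"ay":0,"az":0},{"dx":0.0045,"dy":0,"dz":0,"ax":0,"ay":0,"az":0},{"dx":0.006,"dy":0,"dz":0,"ax":0,"ay":0,"az":0}]}}

```text
t: 23.8
position: [503.5, 215.7, 39.4]
orientation: [3.137, -0.099, -0.019]
contact_force: [-27.4, 2.4, 13.5]
opening: 0.1
grip_force: 14.0
```

```bash
python3 look.py
python3 - <<'E'
from h import *
print(arm.read_camera("top")[176:206,166:184].mean(2).astype(int))
E
```

```text
t 23.8 pos [503.5 215.7  39.4] st [-135.4  182.7] | d(m) [0. 0. 0.] a [0.2 0.7 0.2] F [-27.4   2.4  13.5] open 0.1 grip 14.0 j [-0.4  0.6 -0.2  1.9  0.2  0.7 -2.3]
[[177 178 177 177 176 176 174 163 129  81  47  38  38  40  40  39  41  67 114 156 173 177 178 179 179 180 177 172 168 168 165 158]
 [179 178 178 177 177 176 175 163 130  83  49  37  36  37  37  36  42  72 121 158 174 176 177 178 178 178 173 163 154 152 146 131]
 [179 179 178 177 177 177 175 165 137  91  53  38  37  37  37  38  43  76 126 160 173 176 177 177 176 177 171 157 146 143 137 117]
 [180 179 178 179 178 177 175 170 147 104  62  41  37  37  37  39  50  87 134 162 173 175 175 176 176 175 169 154 140 139 137 117]
 [181 180 179 180 180 178 178 173 157 119  75  46  39  37  38  44  63 102 142 163 170 171 173 173 173 174 167 151 136 137 136 119]
 [181 181 180 180 180 179 178 176 162 129  85  52  39  38  40  50  75 109 138 150 157 162 164 166 170 170 165 150 134 135 137 123]
 [182 182 181 181 181 179 179 176 165 134  93  57  41  37  40  52  77 104 121 128 134 140 143 149 160 167 166 153 134 134 138 129]
 [183 183 183 181 1
[... 2433 characters left out ...]
25 23 22 22 23]
 [37 25 24 23 11  8 22 32 32 32 29 31 27 24 22 22 22 23]
 [27 27 24 22 13 13 20 26 26 31 30 29 27 24 25 23 26 32]
 [29 39 28 18 11 18 21 24 24 25 29 30 27 25 25 28 34 38]
 [32 30 20 13 13 26 27 26 31 30 30 28 28 26 33 39 41 40]
 [30 23 20 22 28 37 37 34 34 31 30 28 28 25 30 39 43 44]
 [20 27 39 40 39 39 37 36 34 32 30 28 27 26 26 31 39 45]
 [40 42 42 41 40 38 36 35 34 33 31 30 28 24 26 28 30 42]
 [42 43 41 41 39 38 36 37 34 34 32 30 27 26 24 27 28 33]
 [43 41 40 40 40 39 39 37 35 33 32 30 28 28 30 24 26 28]
 [43 43 40 40 40 39 38 37 35 33 33 31 34 37 38 32 27 27]
 [43 43 43 43 41 40 37 37 35 32 33 34 38 39 41 41 35 28]
 [43 43 43 43 43 42 38 37 34 35 37 40 40 41 43 43 44 38]]
```

{"op": "jog_arm", "data": {"plan": [{"dx":-0.015,"dy":0,"dz":0,"ax":0,"ay":0,"az":0},{"dx":-0.04,"dy":0,"dz":0,"ax":0,"ay":0,"az":0},{"dx":-0.06,"dy":0,"dz":-0.03,"ax":0,"ay":0,"az":0},{"dx":-0.07,"dy":0,"dz":-0.075,"ax":0,"ay":0,"az":0},{"dx":-0.07,"dy":0,"dz":-0.12,"ax":0,"ay":0,"az":0}]}}

```text
t: 24.4
position: [439.6, 219.8, 161.9]
orientation: [3.139, -0.102, -0.002]
contact_force: [1.4, -0.0, -0.4]
opening: 0.0
grip_force: 0.0
```

{"op": "jog_arm", "data": {"plan": [{"dx":0,"dy":0.045,"dz":0,"ax":0,"ay":0,"az":0},{"dx":0,"dy":0.09,"dz":0,"ax":0,"ay":0,"az":-8},{"dx":0,"dy":0.135,"dz":0,"ax":0,"ay":0,"az":-16},{"dx":0,"dy":0.18,"dz":0,"ax":0,"ay":0,"az":-24},{"dx":0,"dy":0.225,"dz":0,"ax":0,"ay":0,"az":-32}]}}

```text
t: 24.9
position: [428.1, 4.6, 161.3]
orientation: [3.06, 0.709, 0.003]
contact_force: [1.4, 0.0, 0.4]
opening: 0.0
grip_force: 0.0
```

Run:
```python
from h import *
np.set_printoptions(linewidth=220,precision=1,suppress=True)
o=arm.get_obs();print(o["t"],o["position"],o["contact_force"])
a=snap("top","topF");b=snap("side","sideF");a=a.mean(2);b=b.mean(2)
print(a[172:204,162:188].astype(int));print(b[134:150,244:272].astype(int))
print("knob home pred: rear axis/top, front",proj("top",[(*sw(x,182.5),z) for x,z in((-122.5,59),(-122.5,46),(-88.5,59),(-88.5,46))]))
a0=cv2.imread("pics/top0.png").mean(2);d=cv2.blur(abs(a-a0),(3,3))>25
n,l,s,c=cv2.connectedComponentsWithStats(d.astype(np.uint8))
print([(list(x[:5])) for x in s[1:] if x[4]>12])
```

```text
24.9 [428.1   4.6 161.3] [1.4 0.  0.4]
[[167 168 167 167 167 168 167 167 167 168 166 140 149 124  82  97 121 125 160 166 162 127 161 141 119 109]
 [167 167 167 167 167 167 167 167 167 168 163 140 144 121  82  95 121 122 150 142 140 122 163 163 122 107]
 [167 168 167 167 167 167 168 167 167 167 150 140 149 123  85  93 120 124 163 167 166 165 169 169 165 165]
 [169 169 169 169 169 169 168 168 168 168 166 157 160 145 125 132 147 117 164 170 170 170 170 170 170 171]
 [164 163 163 163 163 163 169 169 169 169 170 168 169 168 168 169 167 105 158 168 163 162 163 163 163 163]
 [ 67  64  64  63  64  91 157 164 164 163 163 162 163 163 165 166 161  97 108 126  74  60  62  61  59  60]
 [ 62  62  61  61  61  63  77  77  76  76  78  89  92  81  76  78  78  60  57  59  38  35  56  58  59  60]
 [ 66  65  65  65  64  64  62  63  60  61  83 134 138 105  69  64  62  61  58  79  45  37  40  43  61  65]
 [ 67  66  67  66  65  65  66  84  83  81  94 139 143 106  61  63  68  80  94 147  68  36  37  37  43  64]
 [ 67  67  66  66  65  63  70 120 148 149 131 143 139 103  62  69  94 145 151 156  71  38  38  41 
[... 7289 characters left out ...]
.int32(5), np.int32(8), np.int32(22)], [np.int32(220), np.int32(340), np.int32(9), np.int32(13), np.int32(57)], [np.int32(136), np.int32(344), np.int32(41), np.int32(40), np.int32(1012)], [np.int32(250), np.int32(346), np.int32(25), np.int32(25), np.int32(343)], [np.int32(19), np.int32(359), np.int32(24), np.int32(25), np.int32(287)], [np.int32(282), np.int32(360), np.int32(6), np.int32(6), np.int32(24)], [np.int32(405), np.int32(367), np.int32(7), np.int32(8), np.int32(14)], [np.int32(277), np.int32(373), np.int32(11), np.int32(11), np.int32(84)], [np.int32(288), np.int32(374), np.int32(11), np.int32(6), np.int32(35)], [np.int32(227), np.int32(379), np.int32(12), np.int32(5), np.int32(43)]]
```

```bash
python3 -c "
from plant import arm
print(arm.finish_job())"
```

```text
the job is handed in; nothing more can be done
None
```

The carriage was slid through the lamp to the lug, and the pin was pushed through the lug and eye to a hard stop with its knob against the lug; the job was handed in at about 25 s, and I did not separately check that the loose items on the table stayed put.

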